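# Cover the connector jar and hold the clip open over the stock card

### The arm

A 6-joint arm with a two-finger parallel gripper is mounted at the origin on the work surface. World frame = base frame: x ahead of the robot, y to its left, z up, the work surface at z = 0. Lengths are in m, angles in degrees, forces in N, time in s.
With the tool pointing down it reaches from about 0.25 to 0.725 m from the base axis. Payload 9.7 kg.
Tool frame: the origin (TCP) lies midway between the tips of the shut fingers; the grasp point (between the pads) lies 19 mm behind it (bot.pinch_z is the distance from the TCP to the grasp point, in m); z points along the fingers, x is the direction in which the jaws open and shut, and the axes are right-handed (so a half turn about z gives the same grasp; the last joint's range is limited). The gripper opens to 85 mm and grips with 20 to 120 N. Pads are 22 mm wide; open, the fingers measure 114 mm over their backs; the gripper's body (76 mm by 85 mm) begins 54 mm behind the grasp point. The pads swing forward as they close: fully open they stand 13 mm farther back than shut.
Start: joints at [70.245, 4.979, 10.078, 95.1, 0, 90], TCP at [0.186, 0.518, 0.194] pointing down, gripper open.
Joint ranges: [-179.16, 179.16], [-48.56, 103.87], [-65.8, 70.77], [-126.05, 130.52], [-82.76, 87.17], [-180, 180]. Speed limits (degrees/s): [127.2, 127.2, 147.25, 180, 180, 180].

### API

Orientations are given as [roll, pitch, yaw] about the fixed x, y, z axes, in that order (R = Rz(yaw) Ry(pitch) Rx(roll)).
In Python, from workcell import bot gives the robot as it stands. The module is installed in compiled form; this text tells all that it offers.
- The arm moves only by the shell command python3 -m pendant 'ROWS' [FORCE]. ROWS is JSON, a list of rows, each a list of 7 numbers: the shift along the tool's x, y, z scaled (see below), then the turn, a rotation vector about the tool's x, y, z scaled (see below), then the closure, from 0 (fully open) to 1 (shut). In form: [[tx, ty, tz, wx, wy, wz, jaw], ...]. A call has 1 to 12 rows; each row shifts and turns the pose as measured when the row begins, along the tool's axes as they then stand; what a row does not reach is not made up. The controller multiplies each number of a shift by 0.25 m and each number of a turn by pi rad. A row lasts 1/10 s, in which the tool goes at most 50 mm and 8.59 degrees, less where a joint would pass 70% of its speed; a pose out of reach is approached as far as the arm can. A call with a number of a shift or a turn outside -1 to 1 is refused whole. A call with a gripper value outside its range is refused whole. The fingers move at their own pace and stop on an object; FORCE is the grip in N (left out, the last holds). Time passes only in rows, so rows that do not move let the fingers close. It gives the time, the measured TCP pose, the force and the opening at its end, in the units of the state.
- bot.get_obs(): the state, without advancing time (a new reading comes with each control period).
- bot.camera(name): name is "scene" or "top" or "wrist"; returns the picture (400x640x3 uint8, red, green, blue); there is no depth.
- bot.calibration(name): a dict with "intrinsics" (3x3 intrinsics, pixels), "xyz" and "attitude" of the camera in the world. Camera axes: x right, y up, looking along -z (the intrinsics and any distortion apply to the point x, -y, -z); pixel columns grow to the right and rows downward; lengths in m; the calibration is good to about 2 mm. A picture is of the moment at which its call begins: read the wrist's pose just before it. calibration takes no time and is no camera call; for the wrist camera it gives the pose at the moment of the call.
- bot.job_done(): hands the job in, once; it reports no verdict.
The state is a dict: "time": time; "q": joint angles; "qd": joint speeds; "joint_efforts": joint torques, N m; "ee_pos": TCP position; "tcp_rot": TCP orientation; "wrist_force": force on the tool from outside, world axes, zero at the start; "torque": the same for the moment, N m; "opening": finger opening in m.
Only numpy, scipy, OpenCV 4.12 (cv2) and the standard library are available. Lean on these libraries where they do the work, as an engineer would, in place of code of your own. Each camera call takes 0.05 s, during which the arm holds its last target.

### The job

Put the counted connectors away: take the loose aluminium lid by its knob and set it gently, not dropped, on the open glass jar so that it sits fully seated and level, and let go of it. Then pick up the sprung clip by its two handles, squeeze it wide open and hold it gaping astride the top edge of the stock card, near the middle, with a jaw on each side, the jaw tips clearly below the edge and nothing of the clip touching the card or its stand, so that I can tuck the packing slip in: finish still holding it open there. Keep the jar where it stands, do not bump the card, and leave everything else on the desk alone.

Things in the scene. Friction and masses are not known exactly. Their poses are not given: they have to be found in the camera images.
- lid_knob (a point): centre of the lid's upright round knob, half-way up; z is up out of it. Knob 20 mm across, 32 mm tall. At the start it is 27 mm above the desk, the disc's top 16 mm below it. The disc's underside, which rests on the jar's rim, is 21 mm below this point: seated, the knob centre is 21 mm above the rim, less up to 1 mm of contact sinking.
- lid: the lid: plain aluminium disc 84 mm across, 5 mm thick, knob on top, round plug below (63 mm across, 6 mm deep, lower edge chamfered) on which it lies on the desk at the start; about 90 g. Origin at the centre of the plug's underside, 27 mm below the knob centre
- jar_rim (a point): centre of the mouth of the open glass jar, 75 mm above the desk: 76 mm outside, 70 mm clear mouth. The jar, loose, about 450 g, stands on the desk with connectors lying low in it (below 40 mm).
- jar: the jar; origin at the centre of its underside, z up
- clip_grip (a point): grip point midway between the clip's two handles, 66 mm above its feet, 21 mm above its pivot. x runs from handle to handle (squeezing direction), y along the jaws; rides on the -x leaf, so it tilts by half the opening. Handles are flat, 4 mm thick, 24 mm wide in y, 84 mm up at the top, splayed: 47 mm over their outer faces at the top when shut, parallel and 27 mm over all at the stop.
- clip: bare steel sprung clip like a big clothes-peg, about 80 g, 84 mm tall, standing on its closed jaws, handles up. Feet 29 mm across (x), jaws 40 mm wide (y), pivot 45 mm above the feet. Squeezing the handles opens the jaws: about 3 N at the tops to start, 8 N at mid-handle to reach the stop; 20 N holds it firmly. Origin between the feet, frame of the -x leaf
- clip_leaf (a joint): opening angle between the clip's leaves: 0 shut, 0.5 rad fully open (jaw tips about 22 mm apart)
- jaw_a (a point): inner lower corner of the jaw tip of the -x leaf, middle of the jaw's width
- jaw_b (a point): inner lower corner of the jaw tip of the +x leaf; meets jaw_a when shut
- card_edge (a point): middle of the top edge of the stock card, 80 mm above the desk: a stiff upright cardboard card, 90 mm wide (y), 3 mm thick (x is its normal), standing in a fixed dark wood stand 50 x 110 x 20 mm; 60 mm of card shows above the stand
- card: the card and its stand, fixed; origin under the stand's centre
- key: straight key: chrome lever with a black finger disc on a 90 x 65 mm wooden base, 60 mm tall, at the left; bystander, origin at its underside
- radio: handheld transceiver, black plastic, 58 x 34 mm, standing upright 180 mm tall with its stub aerial, at the right; bystander, origin at its underside
- tweezers: stainless tweezers, 120 mm long, 8 mm tall, lying among the task's things; bystander, origin at its underside
- mug: white ceramic mug, 82 mm across and 90 mm tall, handle to +y, two screwdrivers standing in it up to 165 mm, at the left; bystander, origin at its underside
- tray: small open aluminium tray 60 x 50 x 20 mm, towards the back; bystander, origin at its underside
- logbook: closed grey logbook 110 x 150 x 14 mm, towards the back; bystander, origin at its underside
Mind the look-alikes: they are no part of the job. Leave any blue, red or yellow look-alike of the clip alone.

How it is judged:
By the outcome, as a careful person would: the job done as asked, in the order asked, and still so for the second after the job is handed in, while the arm keeps its last pose, push and grip.
It also fails if it takes over 64 s, if anything falls off the work surface, if the arm or the gripper's body presses on something with over 40 N, if the wrist force passes 120 N, or if a joint passes its speed limit or range.

## Working session

There is one attempt and no reset: what is moved stays moved. The work goes in short steps, Python scripts to look and compute and a shell command to move; the robot and the scene stay as the last step left them, time stands still between calls to the robot, and variables do not carry over. Pictures are saved under pics/ and viewed, and the job is handed in when it is done.

```bash
mkdir -p pics
python3 - <<'E'
from workcell import bot
import cv2
o=bot.get_obs();print({k:o[k] for k in('time','ee_pos','tcp_rot','wrist_force','opening')},bot.pinch_z)
for n in('scene','top','wrist'):
    c=bot.calibration(n);print(n,c)
    cv2.imwrite(f'pics/{n}0.png',bot.camera(n)[:,:,::-1])
E
```

```text
{'time': 0.0, 'ee_pos': array([0.18580596, 0.51739333, 0.1931999 ]), 'tcp_rot': array([1.79998771e+02, 7.23232438e-02, 7.02442448e+01]), 'wrist_force': array([-0.28045873, -0.61539382,  0.35209636]), 'opening': 0.08561865044622723} 0.0187
scene {'intrinsics': array([[401.60069327,   0.        , 322.75093188],
       [  0.        , 401.60069327, 197.91213271],
       [  0.        ,   0.        ,   1.        ]]), 'xyz': array([ 0.93943051, -0.72123322,  0.9310401 ]), 'attitude': array([44.69580848,  1.1254869 , 25.26337019])}
top {'intrinsics': array([[386.98237268,   0.        , 311.88174999],
       [  0.        , 386.98237268, 207.11852743],
       [  0.        ,   0.        ,   1.        ]]), 'xyz': array([0.43280098, 0.02590432, 1.02773839]), 'attitude': array([  7.54430476,   0.23051828, -88.72372259])}
wrist {'intrinsics': array([[311.26637852,   0.        , 316.82789463],
       [  0.        , 311.26637852, 202.46980265],
       [  0.        ,   0.        ,   1.        ]]), 'xyz': array([0.11871593, 0.54062988, 0.37222903]), 'attitude': array([-16.0913603 ,   0.07576345,  70.24464832])}
```

View pics/scene0.png

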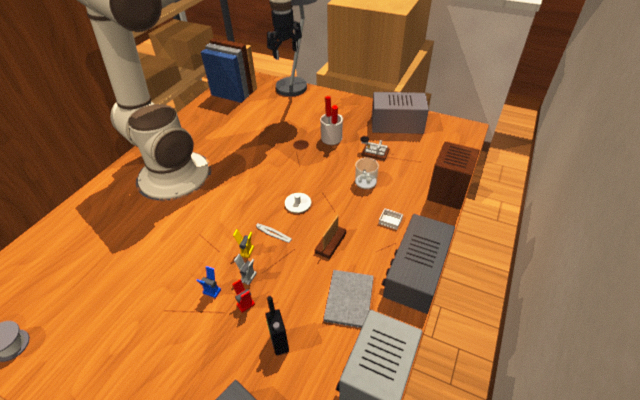

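View pics/top0.png

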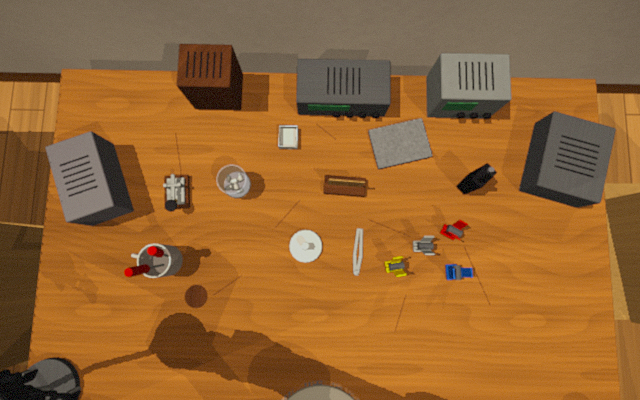

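View pics/wrist0.png

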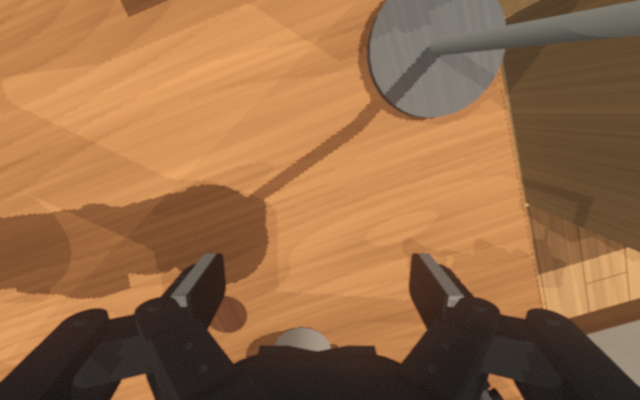

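The top view shows these clip candidates: bare steel (425,245), yellow (397,267), red (455,230) and blue (459,272). I choose the steel one. The lid is at (306,246), with no other disc like it, the jar at (233,181), the card at (346,186) and the tweezers at (358,252). I'll check this in close crops.

```bash
cat > h.py <<'E'
from workcell import bot
import numpy as np, cv2
from scipy.spatial.transform import Rotation as R
def cal(n):
    c=bot.calibration(n); return c['intrinsics'],np.array(c['xyz']),R.from_euler('xyz',c['attitude'],degrees=True).as_matrix()
def ray(c,u,v):
    K,p,M=c; d=np.linalg.inv(K)@[u,v,1]; return p,M@[d[0],-d[1],-d[2]]
def onz(c,u,v,z):
    p,d=ray(c,u,v); return p+d*(z-p[2])/d[2]
def proj(c,X):
    K,p,M=c; q=M.T@(np.array(X)-p); q=K@[q[0],-q[1],-q[2]]; return q[:2]/q[2]
def tri(*rs):
    A=np.zeros((3,3));b=np.zeros(3)
    for p,d in rs:
        d=d/np.linalg.norm(d);P=np.eye(3)-np.outer(d,d);A+=P;b+=P@p
    return np.linalg.solve(A,b)
E
python3 - <<'E'
from h import *
t=cv2.imread('pics/top0.png');s=cv2.imread('pics/scene0.png')
a=cv2.resize(t[160:300,210:490],None,fx=2.8,fy=2.8,interpolation=cv2.INTER_CUBIC)
cv2.imwrite('pics/c1.png',a)
a=cv2.resize(s[150:320,190:410],None,fx=3.5,fy=3.5,interpolation=cv2.INTER_CUBIC)
cv2.imwrite('pics/c2.png',a)
c=cal('top')
for n,u,v,z in(('lid',306,246,.016),('knob',306,241,.04),('jar',233,181,.075),('card',346,180,.08),('clip',425,245,.05)): print(n,onz(c,u,v,z).round(4))
E
```

```text
lid [0.4643 0.046  0.016 ]
knob [0.4762 0.0458 0.04  ]
jar [0.6206 0.2318 0.075 ]
card [ 0.6282 -0.051   0.08  ]
clip [ 0.4723 -0.2536  0.05  ]
```

View pics/c1.png

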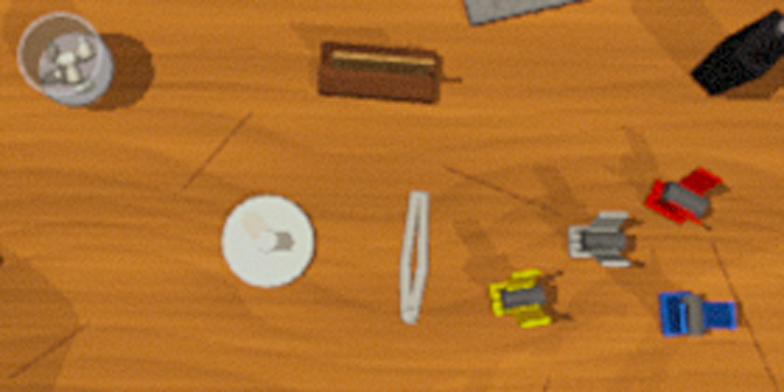

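View pics/c2.png

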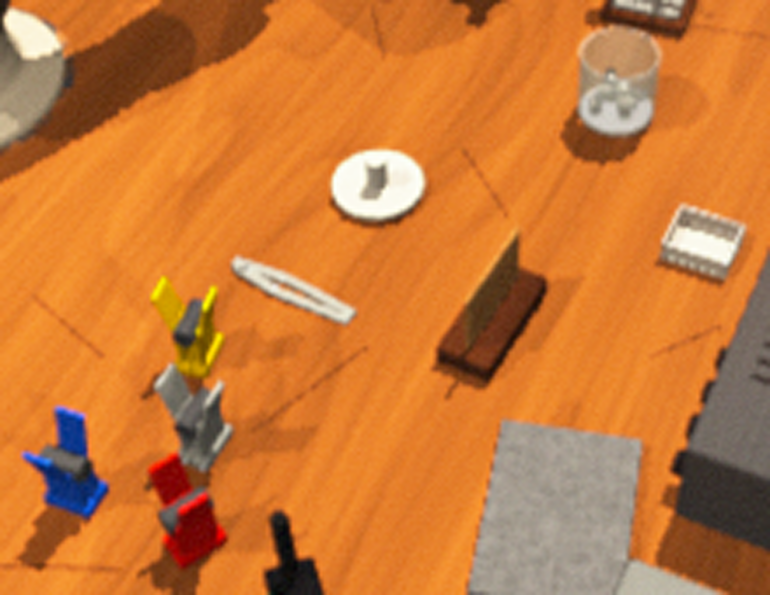

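The crops confirm it. The steel clip is grey and upright with its handles spread roughly along world x, and the coloured clips stand around it. The lid, jar and card are plain to see. Next I'll work out the move to above the lid.

```bash
cat >> h.py <<'E'
def plan(target,yaw,n):
    "rows for n steps to world target, tool down"
    o=bot.get_obs();p=np.array(o['ee_pos']);M=R.from_euler('xyz',o['tcp_rot'],degrees=True)
    T=R.from_euler('xyz',[180,0,yaw],degrees=True)
    w=(M.inv()*T).as_rotvec()
    rows=[]
    for i in range(n):
        Mi=M*R.from_rotvec(w*i/n)
        d=Mi.inv().apply((np.array(target)-p)/n)
        rows.append([round(float(x),3) for x in list(d/.25)+list(w/n/np.pi)])
    for r in rows: print(r)
    if n>1: print('deg/row',np.degrees(np.linalg.norm(w))/n,'m/row',np.linalg.norm(np.array(target)-p)/n)
def st():
    o=bot.get_obs();print('t',round(o['time'],2),'p',o['ee_pos'].round(4),'rot',o['tcp_rot'].round(2),'F',o['wrist_force'].round(1),'op',round(o['opening'],4),'q',o['q'].round(0))
E
python3 -c "
from h import *
print(onz(cal('top'),155,261,.09),onz(cal('top'),128,272,.165))
plan([.455,.09,.22],0,12)"
```

```text
[0.41805073 0.40659156 0.09      ] [0.39392066 0.43392459 0.165     ]
[-0.104, 0.133, -0.009, 0.0, 0.0, 0.033]
[-0.09, 0.142, -0.009, 0.0, 0.0, 0.033]
[-0.075, 0.151, -0.009, 0.0, 0.0, 0.033]
[-0.059, 0.158, -0.009, 0.0, 0.0, 0.033]
[-0.043, 0.163, -0.009, 0.0, 0.0, 0.033]
[-0.026, 0.166, -0.009, 0.0, 0.0, 0.033]
[-0.009, 0.168, -0.009, 0.0, 0.0, 0.033]
[0.009, 0.168, -0.009, 0.0, 0.0, 0.033]
[0.026, 0.166, -0.009, 0.0, 0.0, 0.033]
[0.043, 0.163, -0.009, 0.0, 0.0, 0.033]
[0.059, 0.158, -0.009, 0.0, 0.0, 0.033]
[0.075, 0.151, -0.009, 0.0, 0.0, 0.033]
deg/row 5.853888626675726 m/row 0.042152203499319606
```

```bash
python3 -m pendant '[[-0.104,0.133,-0.03,0,0,0.033,0],[-0.09,0.142,-0.03,0,0,0.033,0],[-0.075,0.151,-0.03,0,0,0.033,0],[-0.06,0.158,-0.01,0,0,0.033,0],[-0.043,0.163,-0.01,0,0,0.033,0],[-0.026,0.166,0,0,0,0.033,0],[-0.01,0.168,0,0,0,0.033,0],[0.01,0.168,0,0,0,0.033,0],[0.026,0.166,0,0,0,0.033,0],[0.043,0.163,0,0,0,0.033,0],[0.06,0.158,0,0,0,0.033,0],[0.075,0.151,0,0,0,0.033,0]]'
python3 -c "
from h import *
st();plan([.455,.09,.21],0,6)"
```

```text
time: 1.35
ee_pos: [0.4489, 0.0689, 0.2194]
tcp_rot: [179.7, 0.1, -3.3]
wrist_force: [0.5, 1.2, 0.6]
opening: 0.0854
t 1.35 p [0.4489 0.0689 0.2194] rot [ 1.7973e+02  7.0000e-02 -3.3200e+00] F [0.5 1.2 0.6] op 0.0854 q [  9.  -7.   1.  98.  -0. 102.]
[0.003, -0.014, 0.006, 0.0, 0.0, -0.003]
[0.003, -0.014, 0.006, 0.0, 0.0, -0.003]
[0.004, -0.014, 0.006, 0.0, 0.0, -0.003]
[0.004, -0.014, 0.006, 0.0, 0.0, -0.003]
[0.004, -0.014, 0.006, 0.0, 0.0, -0.003]
[0.004, -0.014, 0.006, 0.0, 0.0, -0.003]
deg/row 0.5553799460800609 m/row 0.003972871435975624
```

```bash
python3 -m pendant '[[0.02,-0.09,0,0,0,-0.018,0],[0,0,0,0,0,0,0]]'
python3 - <<'E'
from h import *
st();c=cal('wrist');im=bot.camera('wrist')[:,:,::-1];cv2.imwrite('pics/w1.png',im)
print(proj(c,[.464,.046,.011]),proj(c,[.47,.046,.043]))
np.save('cw1.npy',np.array([c[0],np.tile(c[1],(3,1)),c[2]]))
E
```

```text
time: 1.55
ee_pos: [0.4578, 0.084, 0.2183]
tcp_rot: [179.7, 0.1, -1.0]
wrist_force: [0.0, -1.0, -0.1]
opening: 0.0853
t 1.55 p [0.4578 0.084  0.2183] rot [ 1.7967e+02  1.3000e-01 -9.6000e-01] F [ 0.  -1.  -0.1] op 0.0853 q [ 11.  -6.   2.  98.  -0. 102.]
[323.19912379 198.65328677] [328.74011229 205.85200642]
```

View pics/w1.png

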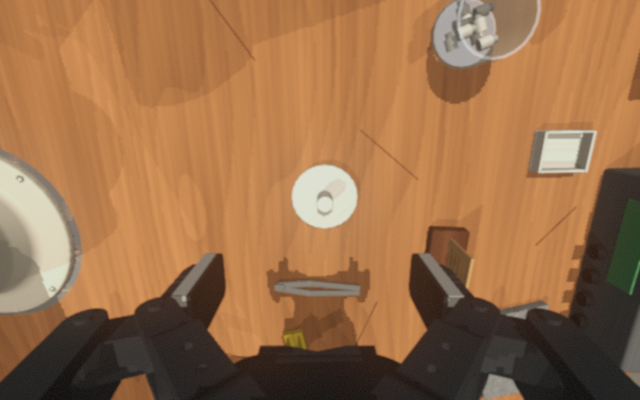

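In the wrist picture the lid's disc is at (325,196) with the knob top at about (325,204). The jar's rim is at upper right (498,17), the tweezers at (318,288) and the card at (460,262). I'll fit these.

Run:
```python
from h import *
im=cv2.imread('pics/w1.png');L=np.load('cw1.npy');c=(L[0],L[1][0],L[2]);print(c[1])
def disc(im,c,lo,box,z):
    m=np.zeros(im.shape[:2],np.uint8);x0,y0,x1,y1=box
    hsv=cv2.cvtColor(im,cv2.COLOR_BGR2HSV);m[y0:y1,x0:x1]=((hsv[...,1]<90)&(hsv[...,2]>lo))[y0:y1,x0:x1]*255
    cs,_=cv2.findContours(m,cv2.RETR_EXTERNAL,cv2.CHAIN_APPROX_NONE);k=max(cs,key=cv2.contourArea)
    P=np.array([onz(c,u,v,z)[:2] for u,v in k[:,0]],np.float32)
    (e,r)=cv2.minEnclosingCircle(P);A=np.c_[2*P,np.ones(len(P))];s=np.linalg.lstsq(A,(P**2).sum(1),rcond=None)[0]
    print('circ',e,r*2,'ls',s[:2],2*np.sqrt(s[2]+s[0]**2+s[1]**2))
disc(im,c,120,(270,150,380,245),.011)
t=cv2.imread('pics/top0.png');ct=cal('top');disc(t,ct,120,(280,220,332,270),.011)
s=cv2.imread('pics/scene0.png');cs=cal('scene');disc(s,cs,120,(275,185,320,220),.009)
print('knobtop',onz(c,325,204,.043))
a=cv2.resize(im[140:250,265:385],None,fx=5,fy=5,interpolation=cv2.INTER_CUBIC);cv2.imwrite('pics/c3.png',a)
a=cv2.resize(t[155:215,205:265],None,fx=8,fy=8,interpolation=cv2.INTER_CUBIC);cv2.imwrite('pics/c4.png',a)
```

```text
[0.45811858 0.15447104 0.39686446]
circ (0.4654173254966736, 0.048154935240745544) 0.08640635013580322 ls [0.46528597 0.04822873] 0.08470010782066305
circ (0.4658500552177429, 0.04799647629261017) 0.08727385848760605 ls [0.46529948 0.04807991] 0.08397877115696845
circ (0.46832939982414246, 0.04596079885959625) 0.08900532871484756 ls [0.46780655 0.04578017] 0.08441239164251246
knobtop [0.46557632 0.04837102 0.043     ]
```

View pics/c3.png

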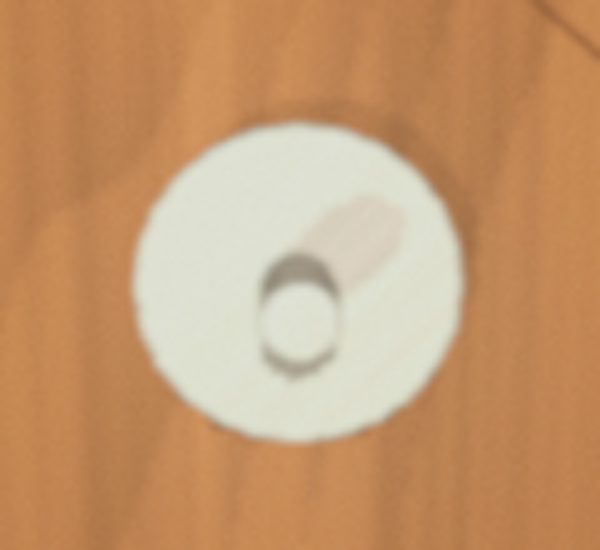

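View pics/c4.png

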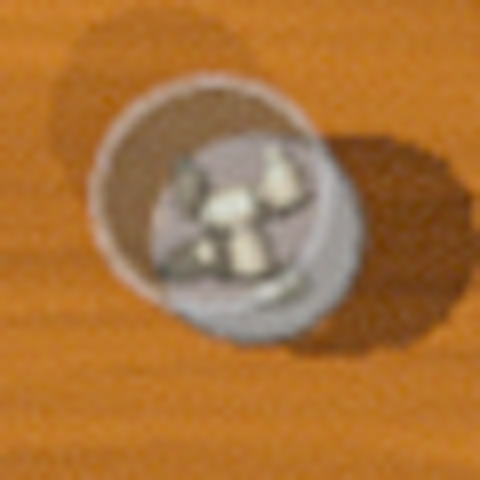

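```bash
python3 -m pendant '[[0.01,0.05,0.1,0,0,-0.002,0],[0.01,0.05,0.12,0,0,-0.002,0],[0.01,0.04,0.15,0,0,-0.001,0],[0,0,0.12,0,0,0,0],[0,0,0.08,0,0,0,0],[0,0,0,0,0,0,0]]' 40
python3 -c "
from h import *
st();plan([.4653,.0482,.016],0,3)"
```

```text
time: 2.2
ee_pos: [0.4624, 0.0484, 0.0717]
tcp_rot: [179.6, 0.1, 0.2]
wrist_force: [0.4, 0.2, 0.1]
opening: 0.0858
t 2.2 p [0.4624 0.0484 0.0717] rot [1.7959e+02 7.0000e-02 2.5000e-01] F [0.4 0.2 0.1] op 0.0858 q [  6.  -7. -15.  82.  -0.  96.]
[0.004, -0.0, 0.074, 0.001, 0.0, 0.0]
[0.004, -0.0, 0.074, 0.001, 0.0, 0.0]
[0.004, 0.0, 0.074, 0.001, 0.0, 0.0]
deg/row 0.16010146385867316 m/row 0.018602951255348214
```

```bash
python3 -m pendant '[[0.006,0,0.07,0.001,0,0,0],[0.004,0,0.07,0.001,0,0,0],[0.003,0,0.05,0,0,0,0],[0,0,0.02,0,0,0,0],[0,0,0,0,0,0,0]]'
python3 -c "
from h import *
st();plan([.4653,.0482,.016],0,1)"
```

```text
time: 2.7
ee_pos: [0.4667, 0.0504, 0.0225]
tcp_rot: [180.0, -0.2, 0.5]
wrist_force: [-0.2, 0.0, -0.8]
opening: 0.0852
t 2.7 p [0.4667 0.0504 0.0225] rot [179.97  -0.2    0.47] F [-0.2  0.  -0.8] op 0.0852 q [  6.  -6. -20.  76.  -0.  96.]
[-0.006, 0.009, 0.026, 0.0, -0.001, 0.003]
```

```bash
python3 -m pendant '[[-0.006,0.009,0.024,0,0,0.002,0],[0,0,0,0,0,0,0]]'
python3 -c "
from h import *
st();plan([.4653,.0482,.016],0,1)"
```

```text
time: 2.9
ee_pos: [0.4659, 0.0482, 0.0176]
tcp_rot: [180.0, -0.3, 0.1]
wrist_force: [0.4, -0.2, -0.2]
opening: 0.0856
t 2.9 p [0.4659 0.0482 0.0176] rot [ 1.7998e+02 -3.0000e-01  1.1000e-01] F [ 0.4 -0.2 -0.2] op 0.0856 q [  6.  -6. -21.  75.  -0.  96.]
[-0.002, 0.0, 0.006, 0.0, -0.002, 0.001]
```

```bash
python3 -m pendant '[[-0.002,0,0.004,0,-0.002,0,0.5],[0,0,0,0,0,0,1],[0,0,0,0,0,0,1],[0,0,0,0,0,0,1],[0,0,0,0,0,0,1],[0,0,0,0,0,0,1],[0,0,0,0,0,0,1],[0,0,0,0,0,0,1]]' 40
python3 - <<'E'
from h import *
st()
c=cal('wrist');cv2.imwrite('pics/w2.png',bot.camera('wrist')[:,:,::-1])
E
```

```text
time: 3.7
ee_pos: [0.4662, 0.0482, 0.018]
tcp_rot: [180.0, -0.0, 0.1]
wrist_force: [-0.5, 0.2, -0.2]
opening: -0.0
t 3.7 p [0.4662 0.0482 0.018 ] rot [ 1.7999e+02 -3.0000e-02  9.0000e-02] F [-0.5  0.2 -0.2] op -0.0 q [  6.  -6. -20.  76.  -0.  96.]
```

View pics/w2.png

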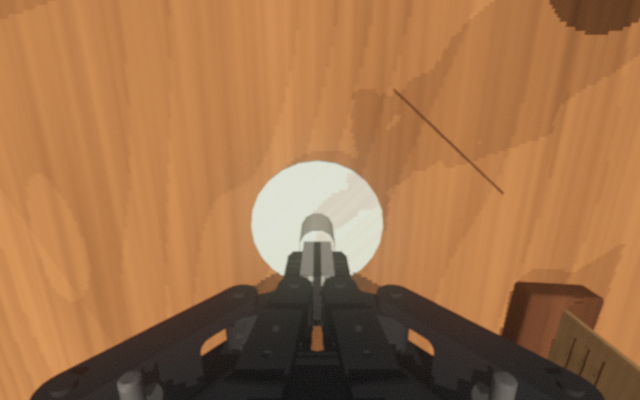

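The fingers have shut completely and the knob stands in front of the pads at (317,238), on the +y side. I'll measure where the lid is now.

```bash
cat >> h.py <<'E'
def disc(im,c,lo,box,z,smax=90):
    m=np.zeros(im.shape[:2],np.uint8);x0,y0,x1,y1=box
    hsv=cv2.cvtColor(im,cv2.COLOR_BGR2HSV);m[y0:y1,x0:x1]=((hsv[...,1]<smax)&(hsv[...,2]>lo))[y0:y1,x0:x1]*255
    cs,_=cv2.findContours(m,cv2.RETR_EXTERNAL,cv2.CHAIN_APPROX_NONE);k=cv2.convexHull(max(cs,key=cv2.contourArea))
    P=np.array([onz(c,u,v,z)[:2] for u,v in k[:,0]],np.float32)
    A=np.c_[2*P,np.ones(len(P))];s=np.linalg.lstsq(A,(P**2).sum(1),rcond=None)[0]
    print('ls',s[:2],2*np.sqrt(s[2]+s[0]**2+s[1]**2))
E
python3 - <<'E'
from h import *
c=cal('wrist');print(c[1],c[2][:,2])
im=cv2.imread('pics/w2.png')
disc(im,c,150,(240,150,400,235),.011)
st();ct=cal('top');t=bot.camera('top')[:,:,::-1].copy();cv2.imwrite('pics/t2.png',t)
print(proj(ct,[.466,.048,.011]), 'knob bottom',onz(c,317,228,.04))
cv2.imwrite('pics/c5.png',cv2.resize(t[190:290,250:390],None,fx=5,fy=5,interpolation=cv2.INTER_CUBIC))
E
```

```text
[0.46474109 0.11763272 0.19694438] [-0.00189892  0.27679174  0.96092806]
ls [0.46504687 0.04868047] 0.08391157368009317
t 3.75 p [0.4662 0.0482 0.018 ] rot [ 1.7999e+02 -3.0000e-02  9.0000e-02] F [ 0.  -0.   0.3] op 0.0005 q [  6.  -6. -20.  76.  -0.  96.]
[305.28450599 245.38317519] knob bottom [0.46516597 0.05814753 0.04      ]
```

View pics/c5.png

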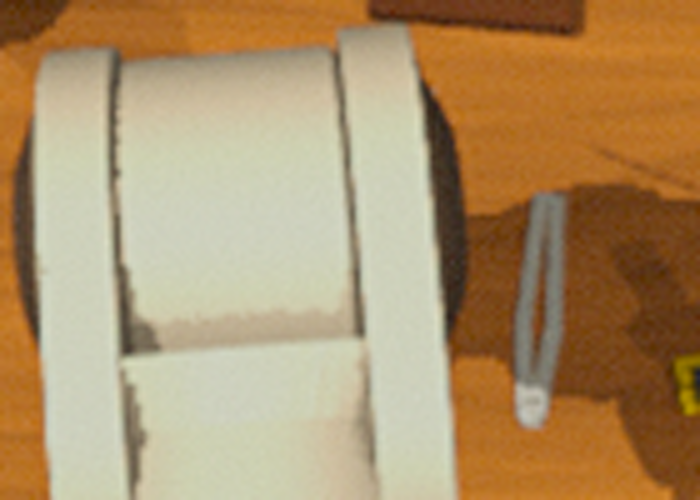

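Run:
```python
from h import *
c=cal('wrist');o=bot.get_obs();p=np.array(o['ee_pos']);im=cv2.imread('pics/w2.png')
for dz in(0,.019,.04): print(dz,proj(c,p+[0,0,dz]))
for z in (.011,.043): print('knob',z,proj(c,[.465,.0486,z]),proj(c,[.465,.0586,z]),proj(c,[.465,.0386,z]))
cv2.imwrite('pics/c6.png',cv2.resize(im[150:320,220:420],None,fx=4,fy=3.5,interpolation=cv2.INTER_CUBIC))
cs=cal('scene');s=bot.camera('scene')[:,:,::-1].copy();cv2.imwrite('pics/s2.png',s);print(proj(cs,p))
cv2.imwrite('pics/c7.png',cv2.resize(s[130:260,230:380],None,fx=5,fy=4.5,interpolation=cv2.INTER_CUBIC))
```

```text
0 [318.55385972 230.4663693 ]
0.019 [318.78809182 242.88807448]
0.04 [319.11212321 260.07198077]
knob 0.011 [316.62183195 225.86886328] [316.64375559 210.86347311] [316.60051346 240.46005707]
knob 0.043 [316.67459038 246.6822546 ] [316.70150703 229.21864275] [316.64855128 263.57651971]
[297.16619328 199.55415475]
```

View pics/c6.png

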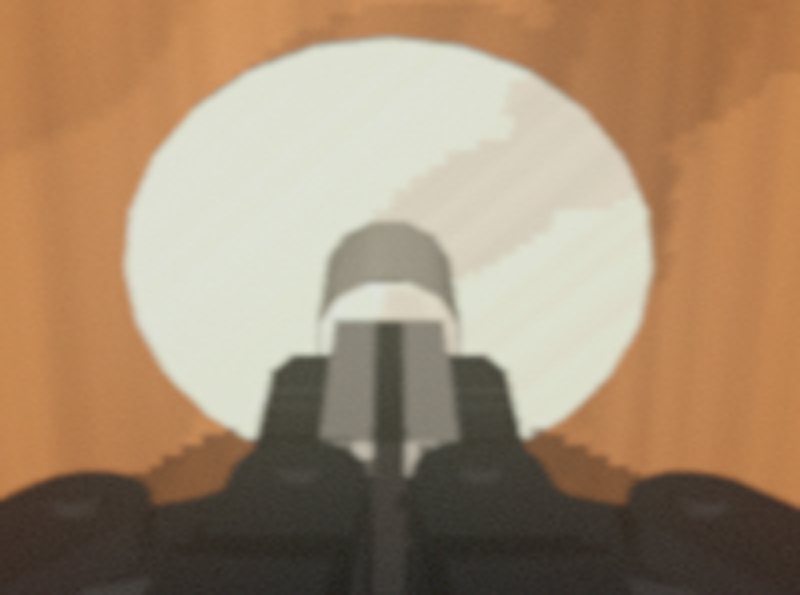

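View pics/c7.png

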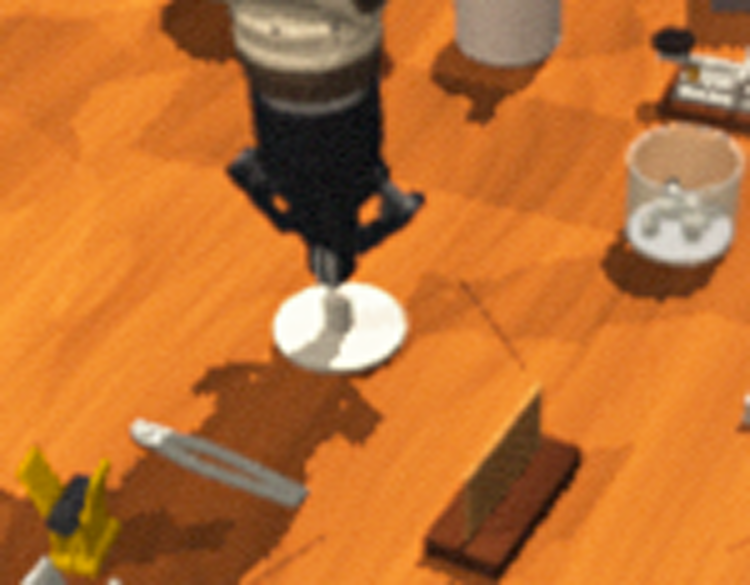

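Run:
```python
from h import *
cs=cal('scene');c=cal('wrist')
for z in(.018,.03,.04,.045,.05): print(z,proj(cs,[.466,.048,z]),proj(cs,[.466,.037,z]),'w',proj(c,[.466,.059,z]),proj(c,[.466,.037,z]))
st()
```

```text
0.018 [297.0879746  199.57189027] [295.46975686 201.82912805] w [318.30989097 213.73925014] [318.20860188 247.25844443]
0.03 [296.84171766 196.92123538] [295.21125271 199.17916707] w [318.43872302 220.32773567] [318.32674915 255.74252829]
0.04 [296.63396919 194.68507704] [294.99315754 196.94344401] w [318.55967065 226.51301147] [318.43722762 263.67592048]
0.045 [296.52921783 193.55755678] [294.88318407 195.81609112] w [318.62551739 229.88042155] [318.49719716 267.98229641]
0.05 [296.42387513 192.42367138] [294.77258634 194.6823388 ] w [318.69538337 233.45337559] [318.56069086 272.5417411 ]
t 3.85 p [0.4662 0.0482 0.018 ] rot [ 1.7999e+02 -3.0000e-02  9.0000e-02] F [ 0.7 -0.2 -0.2] op 0.0 q [  6.  -6. -20.  76.  -0.  96.]
```

Both views put the shut fingertips just above the knob at z≈0.045–0.055, although the reported TCP is z=0.018. The lid has not moved. I'll probe gently downward onto the knob's top (z=0.043) to measure the true tip offset.

```bash
python3 -m pendant '[[0,0,0.008,0,0,0,1]]' 40;  python3 -m pendant '[[0,0,0.008,0,0,0,1]]';  python3 -m pendant '[[0,0,0.008,0,0,0,1]]'
```

```text
time: 3.95
ee_pos: [0.4663, 0.0482, 0.0161]
tcp_rot: [180.0, -0.1, 0.1]
wrist_force: [-0.2, -0.5, -0.1]
opening: -0.0001
time: 4.05
ee_pos: [0.4663, 0.0482, 0.0139]
tcp_rot: [180.0, -0.0, 0.1]
wrist_force: [0.8, 0.2, 0.1]
opening: -0.0002
time: 4.15
ee_pos: [0.4663, 0.0482, 0.0117]
tcp_rot: [180.0, -0.0, 0.1]
wrist_force: [1.3, -0.4, -0.5]
opening: -0.0001
```

```bash
python3 -m pendant '[[0,0,0.008,0,0,0,1]]';  python3 -m pendant '[[0,0,0.008,0,0,0,1]]'
python3 - <<'E'
from h import *
st();im=bot.camera('wrist')[:,:,::-1].copy();s=bot.camera('scene')[:,:,::-1].copy()
a=cv2.resize(im[150:320,220:420],(400,340),interpolation=cv2.INTER_CUBIC);b=cv2.resize(s[150:235,250:350],(400,340),interpolation=cv2.INTER_CUBIC)
cv2.imwrite('pics/c8.png',np.hstack([a,b]))
E
```

```text
time: 4.25
ee_pos: [0.4663, 0.0482, 0.0095]
tcp_rot: [180.0, -0.0, 0.1]
wrist_force: [0.4, -0.4, 0.1]
opening: -0.0001
time: 4.35
ee_pos: [0.4662, 0.0482, 0.0072]
tcp_rot: [180.0, -0.0, 0.1]
wrist_force: [0.4, -0.3, -0.0]
opening: 0.0002
t 4.35 p [0.4662 0.0482 0.0072] rot [ 1.7999e+02 -3.0000e-02  9.0000e-02] F [ 0.4 -0.3 -0. ] op 0.0002 q [  6.  -6. -21.  74.  -0.  96.]
```

View pics/c8.png

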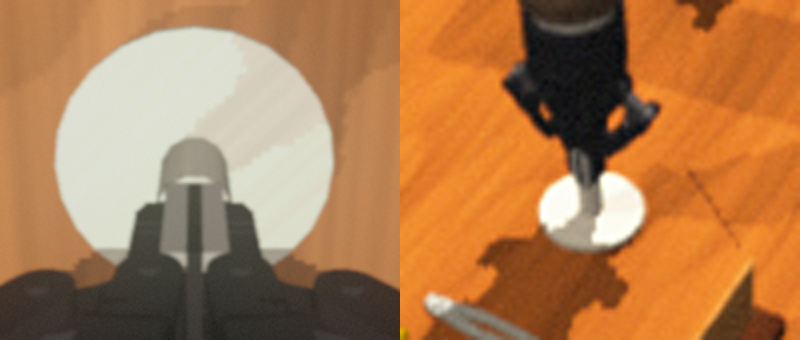

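```bash
python3 -m pendant '[[0,0,0.008,0,0,0,1]]';  python3 -m pendant '[[0,0,0.008,0,0,0,1]]'; python3 -m pendant '[[0,0,0.008,0,0,0,1]]'
```

```text
time: 4.55
ee_pos: [0.4664, 0.0482, 0.0055]
tcp_rot: [180.0, -0.1, 0.1]
wrist_force: [-6.7, -0.7, 32.7]
opening: 0.0004
time: 4.65
ee_pos: [0.4665, 0.0482, 0.0055]
tcp_rot: [180.0, -0.1, 0.1]
wrist_force: [-13.8, -1.9, 32.6]
opening: 0.0
time: 4.75
ee_pos: [0.4665, 0.0482, 0.0056]
tcp_rot: [-180.0, -0.2, 0.1]
wrist_force: [-10.2, -1.7, 20.5]
opening: -0.0001
```

Contact comes at a reported z≈0.006, where the tips are at 0.043. The fingertips are therefore about 37 mm higher than the reported TCP. I'll back off, open and go lower.

```bash
python3 -m pendant '[[0,0,-0.05,0,0,0,1],[0,0,-0.03,0,0,0,0],[0,0,0,0,0,0,0],[0,0,0,0,0,0,0],[0,0,0,0,0,0,0],[0,0,0,0,0,0,0],[0,0,0,0,0,0,0]]' 40
python3 - <<'E'
from h import *
st();c=cal('wrist');im=bot.camera('wrist')[:,:,::-1].copy();cv2.imwrite('pics/w3.png',im)
disc(im,c,150,(240,130,400,235),.011)
plan([.4652,.0486,-.008],0,1)
E
```

```text
time: 5.45
ee_pos: [0.4667, 0.0482, 0.0265]
tcp_rot: [-180.0, -0.2, 0.1]
wrist_force: [-0.2, 0.6, 0.2]
opening: 0.0845
t 5.45 p [0.4667 0.0482 0.0265] rot [-1.8e+02 -2.0e-01  9.0e-02] F [-0.2  0.6  0.2] op 0.0845 q [  6.  -6. -20.  76.  -0.  96.]
ls [0.46507863 0.04853295] 0.08413793221097744
[-0.006, -0.001, 0.138, -0.0, -0.001, 0.001]
```

View pics/w3.png

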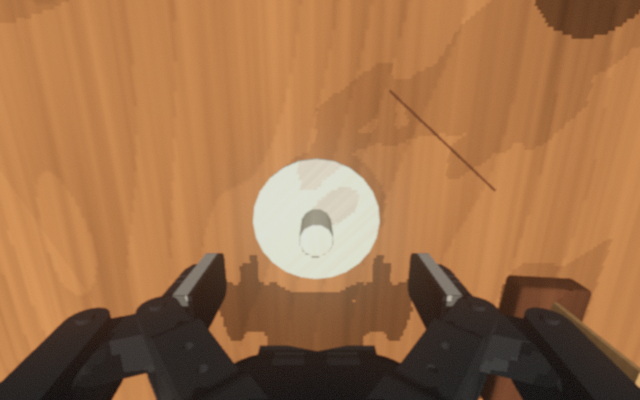

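The lid is unmoved, with the disc at (316,218) and the knob top at (316,240), and the open fingers straddle it. I'll go down and grip.

```bash
python3 -m pendant '[[-0.005,-0.001,0.06,0,0,0,0],[0,0,0.06,0,0,0,0],[0,0,0.05,0,0,0,0],[0,0,0.01,0,0,0,0],[0,0,0,0,0,0,0]]' 40
python3 -c "
from h import *
st();plan([.4652,.0486,-.02],0,1)"
```

```text
time: 6.0
ee_pos: [0.4641, 0.0484, -0.0238]
tcp_rot: [180.0, -0.1, 0.1]
wrist_force: [-0.0, 0.1, -0.0]
opening: 0.0855
t 6.0 p [ 0.4641  0.0484 -0.0238] rot [ 1.7999e+02 -5.0000e-02  9.0000e-02] F [-0.   0.1 -0. ] op 0.0855 q [  6.  -5. -24.  71.  -0.  96.]
[0.004, -0.001, -0.015, 0.0, -0.0, 0.0]
```

```bash
python3 -m pendant '[[0.004,-0.001,-0.014,0,0,0,0],[0,0,0,0,0,0,1],[0,0,0,0,0,0,1],[0,0,0,0,0,0,1],[0,0,0,0,0,0,1],[0,0,0,0,0,0,1],[0,0,0,0,0,0,1],[0,0,0,0,0,0,1]]' 40
python3 -c "
from h import *
st()"
```

```text
time: 6.8
ee_pos: [0.4666, 0.0488, -0.0181]
tcp_rot: [-180.0, -0.2, 0.1]
wrist_force: [0.2, -0.3, 0.5]
opening: 0.0187
t 6.8 p [ 0.4666  0.0488 -0.0181] rot [-1.7999e+02 -2.2000e-01  9.0000e-02] F [ 0.2 -0.3  0.5] op 0.0187 q [  6.  -5. -23.  71.  -0.  96.]
```

```bash
python3 -m pendant '[[0,0,-0.04,0,0,0,1],[0,0,-0.08,0,0,0,1],[0,0,-0.12,0,0,0,1],[0,0,-0.12,0,0,0,1],[0,0,-0.12,0,0,0,1],[0.1,-0.05,-0.06,0,0,0,1],[0.14,-0.1,0,0,0,0,1],[0.14,-0.1,0,0,0,0,1],[0.14,-0.08,0,0,0,0,1],[0.06,-0.03,0,0,0,0,1],[0,0,0,0,0,0,1]]' 40
python3 - <<'E'
from h import *
st();c=cal('wrist');im=bot.camera('wrist')[:,:,::-1].copy();cv2.imwrite('pics/w4.png',im)
np.savez('cw4.npz',K=c[0],p=c[1],M=c[2])
E
```

```text
time: 7.9
ee_pos: [0.6151, 0.1422, 0.1297]
tcp_rot: [-179.9, -0.4, 0.0]
wrist_force: [-1.1, 0.5, -0.4]
opening: 0.0185
t 7.9 p [0.6151 0.1422 0.1297] rot [-179.94   -0.44    0.  ] F [-1.1  0.5 -0.4] op 0.0185 q [ 13.  15.  14.  89.  -0. 103.]
```

View pics/w4.png

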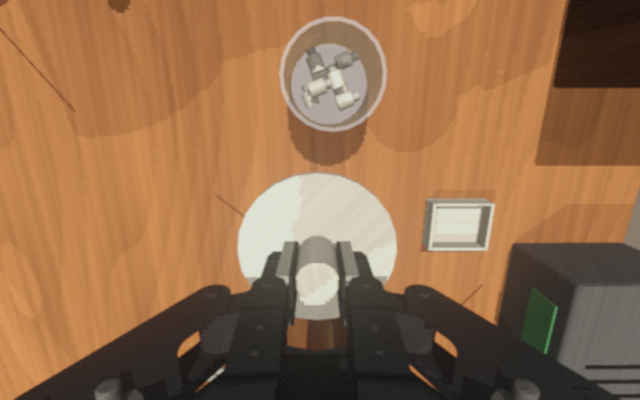

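The lid is held, with its disc at (317,245) level in the gripper. The jar's rim shows at (333,74). Next I'll fit both.

Run:
```python
from h import *
im=cv2.imread('pics/w4.png');f=np.load('cw4.npz');c=(f['K'],f['p'],f['M'])
disc(im,c,110,(225,165,410,262),.1588)
def ringfit(im,c,ctr,r0,z,thr=25):
    # radial scan from outside inward for the first low-saturation pixel
    hsv=cv2.cvtColor(im,cv2.COLOR_BGR2HSV).astype(float);P=[]
    for a in np.arange(0,360,3):
        d=np.array([np.cos(np.radians(a)),np.sin(np.radians(a))])
        rs=np.arange(r0*1.25,r0*.75,-.25)
        pts=np.array([ctr+d*r for r in rs],np.float32)
        s=cv2.remap(hsv[...,1].astype(np.float32),pts[None,:,0],pts[None,:,1],cv2.INTER_LINEAR)[0]
        # sharpest saturation minimum
        i=np.argmin(s)
        if s[i]<np.median(s)-thr: P.append(onz(c,*pts[i],z)[:2])
    P=np.array(P)
    for _ in range(6):
        A=np.c_[2*P,np.ones(len(P))];q=np.linalg.lstsq(A,(P**2).sum(1),rcond=None)[0];r=np.sqrt(q[2]+q[0]**2+q[1]**2)
        e=abs(np.hypot(*(P-q[:2]).T)-r);P=P[e<max(2*np.median(e),.001)]
    print('ring',q[:2],2*r,len(P),e.mean())
ringfit(im,c,np.array([333,74]),54,.075)
t=cv2.imread('pics/top0.png');ringfit(t,cal('top'),np.array([231,178.8]),15,.075,10)
cv2.imwrite('pics/c9.png',cv2.resize(im[0:150,260:410],None,fx=4,fy=4,interpolation=cv2.INTER_CUBIC))
for n in (.075,): print([proj(c,[.62+.038*np.cos(a),.232+.038*np.sin(a),n]).round(0) for a in np.arange(0,6.2,1.57)])
```

```text
ls [0.61365044 0.14233566] 0.08339430589482492
ring [0.62721601 0.24037752] 0.06485501022012391 44 0.0005634343798423719
ring [0.62542462 0.2364123 ] 0.07209999792819995 69 0.0004091257395608161
[array([379.,  83.]), array([325.,  22.]), array([271.,  83.]), array([324., 138.])]
```

View pics/c9.png

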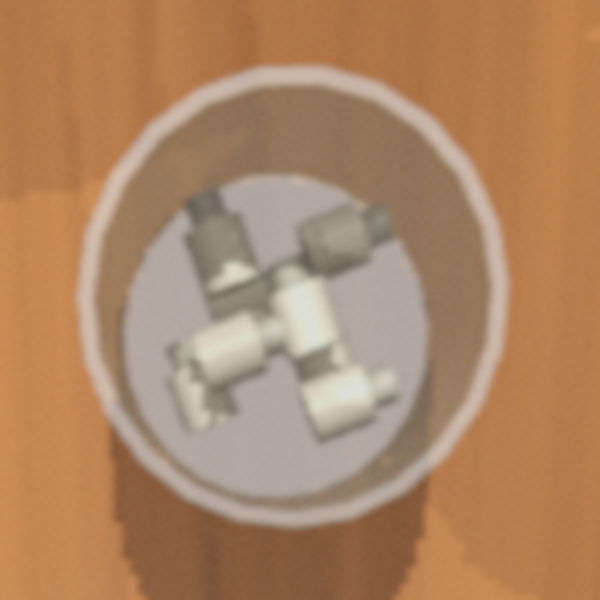

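Run:
```python
from h import *
im=cv2.imread('pics/w4.png');f=np.load('cw4.npz');c=(f['K'],f['p'],f['M'])
hsv=cv2.cvtColor(im,cv2.COLOR_BGR2HSV);print(hsv[74,279:290,1],hsv[20,325:335,1],hsv[10,330])
for sm in(70,85,100): disc(im,c,100,(265,5,400,142),.075,sm)
t=cv2.imread('pics/top0.png');print(t.shape)
h=cv2.cvtColor(t,cv2.COLOR_BGR2HSV);print(h[178,210:225,1])
```

```text
[ 76  51  46  49  64  96 106 110 108 107 107] [46 50 50 50 50 50 50 48 49 51] [ 14 153 177]
ls [0.62557472 0.23620091] 0.07470713544590735
ls [0.62558587 0.23616248] 0.07516817257369894
ls [0.62564643 0.23614146] 0.07564326906676044
(400, 640, 3)
[191 188 223 214 220 192  92  87 114 117 120 120 119 131 123]
```

```bash
python3 -m pendant '[[0.02,-0.12,0,0,0,0,1],[0.015,-0.13,0,0,0,0,1],[0.01,-0.09,0,0,0.002,0,1],[0,-0.03,0,0,0,0,1],[0,0,0,0,0,0,1]]'
python3 -c "
from h import *
st();plan([.627,.2361,.075],0,1)"
```

```text
time: 8.45
ee_pos: [0.6219, 0.2326, 0.1325]
tcp_rot: [180.0, -0.7, -0.2]
wrist_force: [-0.1, -0.7, -1.6]
opening: 0.0184
t 8.45 p [0.6219 0.2326 0.1325] rot [179.98  -0.71  -0.21] F [-0.1 -0.7 -1.6] op 0.0184 q [ 21.  20.  20.  90.  -0. 111.]
[0.017, -0.014, 0.23, 0.0, -0.004, -0.001]
```

```bash
python3 -m pendant '[[0.012,-0.01,0.06,0,-0.003,0,1],[0.008,-0.004,0.08,0,-0.001,0,1],[0,0,0.06,0,0,0,1],[0,0,0,0,0,0,1]]'
python3 - <<'E'
from h import *
st();plan([.627,.2361,.070],0,1)
c=cal('wrist');im=bot.camera('wrist')[:,:,::-1].copy();cv2.imwrite('pics/w5.png',im)
z=bot.get_obs()['ee_pos'][2]+.0451-.016
for lo in(110,):disc(im,c,lo,(200,140,430,262),z)
E
```

```text
time: 8.85
ee_pos: [0.6268, 0.2315, 0.0798]
tcp_rot: [179.9, 0.1, -0.4]
wrist_force: [-0.6, 0.5, -1.3]
opening: 0.0187
t 8.85 p [0.6268 0.2315 0.0798] rot [ 1.7994e+02  1.2000e-01 -4.0000e-01] F [-0.6  0.5 -1.3] op 0.0187 q [ 20.  21.  16.  85.  -0. 111.]
[0.001, -0.018, 0.039, 0.0, 0.001, -0.002]
ls [0.62580786 0.24085115] 0.08102835025447849
```

View pics/w5.png

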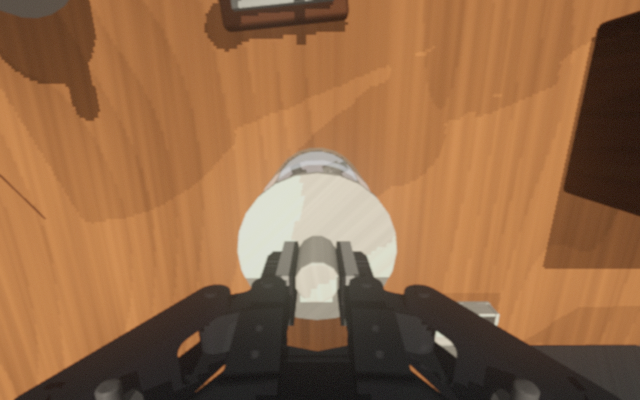

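```bash
python3 -m pendant '[[0.001,-0.018,0.02,0,0,-0.002,1],[0,0,0,0,0,0,1]]'
python3 -c "
from h import *
st();plan([.627,.2361,.060],0,1)"
```

```text
time: 9.1
ee_pos: [0.6279, 0.2353, 0.0766]
tcp_rot: [180.0, 0.0, -0.1]
wrist_force: [0.0, -0.8, -1.2]
opening: 0.0187
t 9.1 p [0.6279 0.2353 0.0766] rot [ 1.7997e+02  2.0000e-02 -1.1000e-01] F [ 0.  -0.8 -1.2] op 0.0187 q [ 21.  21.  16.  85.  -0. 111.]
[-0.004, -0.003, 0.067, 0.0, 0.0, -0.001]
```

```bash
python3 -m pendant '[[-0.004,-0.003,0.03,0,0,0,1],[0,0,0.03,0,0,0,1],[0,0,0,0,0,0,1]]'
python3 -c "
from h import *
st();plan([.627,.2361,.053],0,1)"
```

```text
time: 9.4
ee_pos: [0.6274, 0.2363, 0.0617]
tcp_rot: [-180.0, -0.1, -0.1]
wrist_force: [-0.0, 1.2, -1.3]
opening: 0.0187
t 9.4 p [0.6274 0.2363 0.0617] rot [-1.7999e+02 -8.0000e-02 -1.0000e-01] F [-0.   1.2 -1.3] op 0.0187 q [ 21.  21.  14.  83.  -0. 111.]
[-0.002, 0.001, 0.035, -0.0, -0.0, -0.001]
```

```bash
python3 -m pendant '[[0,0,0.012,0,0,0,1]]';python3 -m pendant '[[0,0,0.012,0,0,0,1]]';python3 -m pendant '[[0,0,0.008,0,0,0,1]]'
```

```text
time: 9.5
ee_pos: [0.6276, 0.2364, 0.059]
tcp_rot: [-180.0, -0.1, -0.1]
wrist_force: [-0.7, 0.2, -0.6]
opening: 0.0189
time: 9.6
ee_pos: [0.6276, 0.2365, 0.0557]
tcp_rot: [-180.0, -0.1, -0.1]
wrist_force: [0.2, 0.1, -0.6]
opening: 0.0186
time: 9.7
ee_pos: [0.6275, 0.2365, 0.0535]
tcp_rot: [-180.0, -0.1, -0.1]
wrist_force: [0.5, -0.3, -0.7]
opening: 0.0185
```

```bash
python3 -m pendant '[[0,0,0.006,0,0,0,1]]';python3 -m pendant '[[0,0,0.004,0,0,0,1]]';python3 -m pendant '[[0,0,0.004,0,0,0,1]]'
```

```text
time: 9.8
ee_pos: [0.6275, 0.2365, 0.0518]
tcp_rot: [-180.0, -0.1, -0.1]
wrist_force: [-0.2, -0.4, -1.6]
opening: 0.0183
time: 9.9
ee_pos: [0.6276, 0.2365, 0.0509]
tcp_rot: [-180.0, -0.1, -0.1]
wrist_force: [-2.7, -1.8, 6.8]
opening: 0.0185
time: 10.0
ee_pos: [0.6276, 0.2365, 0.0509]
tcp_rot: [-180.0, -0.2, -0.1]
wrist_force: [-3.8, -1.5, 10.0]
opening: 0.0184
```

Contact comes at z=0.0509, where I predicted the seat at 0.051. Now I release it.

```bash
python3 -m pendant '[[0,0,0,0,0,0,0.7],[0,0,0,0,0,0,0.5],[0,0,0,0,0,0,0.2],[0,0,0,0,0,0,0],[0,0,0,0,0,0,0],[0,0,0,0,0,0,0]]' 20
python3 -m pendant '[[0,0,-0.04,0,0,0,0],[0,0,-0.1,0,0,0,0],[0,0,-0.15,0,0,0,0],[0,0.05,-0.15,0,0,0,0],[0,0.1,-0.1,0,0,0,0],[0,0,0,0,0,0,0]]'
python3 - <<'E'
from h import *
st();c=cal('wrist');im=bot.camera('wrist')[:,:,::-1].copy();cv2.imwrite('pics/w6.png',im)
disc(im,c,130,(200,5,430,250),.080)
E
```

```text
time: 10.6
ee_pos: [0.6281, 0.2367, 0.0514]
tcp_rot: [-179.9, -0.2, -0.1]
wrist_force: [-0.3, 0.1, -0.4]
opening: 0.0852
time: 11.2
ee_pos: [0.6262, 0.1981, 0.1934]
tcp_rot: [-180.0, -0.2, -0.0]
wrist_force: [0.8, 0.2, 0.9]
opening: 0.0853
t 11.2 p [0.6262 0.1981 0.1934] rot [-1.7998e+02 -1.7000e-01 -0.0000e+00] F [0.8 0.2 0.9] op 0.0853 q [ 18.  20.  28.  98.  -0. 108.]
ls [0.62654762 0.23549367] 0.08505638151445964
```

View pics/w6.png

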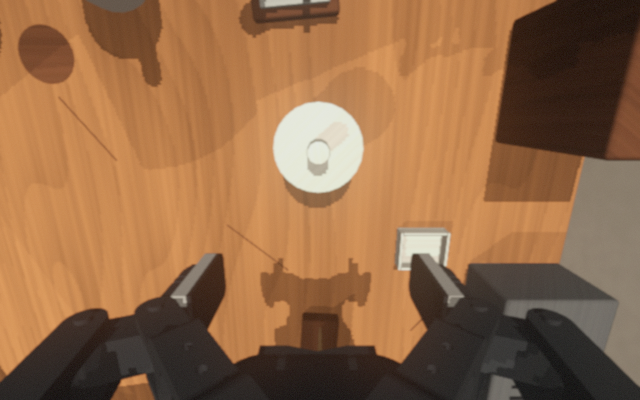

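The lid sits level on the jar, with the disc at (318,147) centred over the rim. Now I'll go and look at the card.

```bash
python3 -m pendant '[[0,0.14,-0.05,0,0,0,0],[-0.02,0.16,-0.05,0,0,0,0],[-0.02,0.16,-0.04,0,0,0,0],[-0.02,0.16,-0.02,0,0,0,0],[-0.02,0.12,0,0,0,0,0],[0,0.04,0,0,0,0,0],[0,0,0,0,0,0,0]]'
python3 - <<'E'
from h import *
st();c=cal('wrist');im=bot.camera('wrist')[:,:,::-1].copy();cv2.imwrite('pics/w7.png',im)
np.savez('cw7.npz',K=c[0],p=c[1],M=c[2])
s=bot.camera('scene')[:,:,::-1].copy();cv2.imwrite('pics/s3.png',s)
cv2.imwrite('pics/c10.png',np.hstack([cv2.resize(s[150:200,340:400],(480,400),interpolation=cv2.INTER_CUBIC),cv2.resize(s[210:270,305:355],(320,400),interpolation=cv2.INTER_CUBIC)]))
E
```

```text
time: 11.95
ee_pos: [0.6043, 0.0026, 0.2251]
tcp_rot: [-180.0, 0.5, 0.3]
wrist_force: [-0.2, 1.2, -0.0]
opening: 0.0856
t 11.95 p [0.6043 0.0026 0.2251] rot [-179.96    0.46    0.28] F [-0.2  1.2 -0. ] op 0.0856 q [  0.  14.  24. 100.   0.  90.]
```

View pics/w7.png

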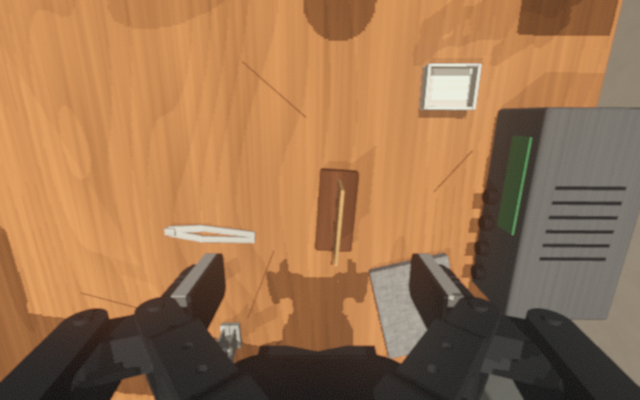

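View pics/c10.png

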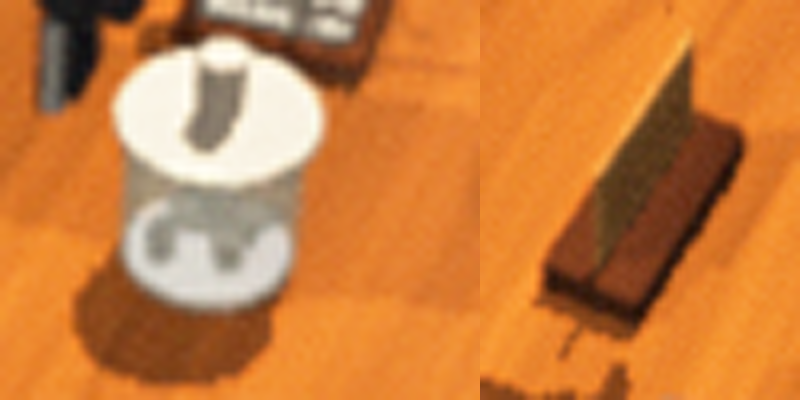

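The lid is fully seated. The card's top edge runs from about (341,188) to (336,265) in the wrist view, and the steel clip shows at (229,338). I'll measure the card's edge.

Run:
```python
from h import *
im=cv2.imread('pics/w7.png');t=cv2.imread('pics/top0.png')
cv2.imwrite('pics/c11.png',np.hstack([cv2.resize(im[165:275,305:370],(400,600),interpolation=cv2.INTER_CUBIC),cv2.resize(t[170:200,320:372],(400,230),interpolation=cv2.INTER_CUBIC).repeat(1,0) if 0 else cv2.copyMakeBorder(cv2.resize(t[170:200,320:372],(400,230),interpolation=cv2.INTER_CUBIC),0,370,0,0,cv2.BORDER_CONSTANT)]))
```

```text
(no output)
```

View pics/c11.png

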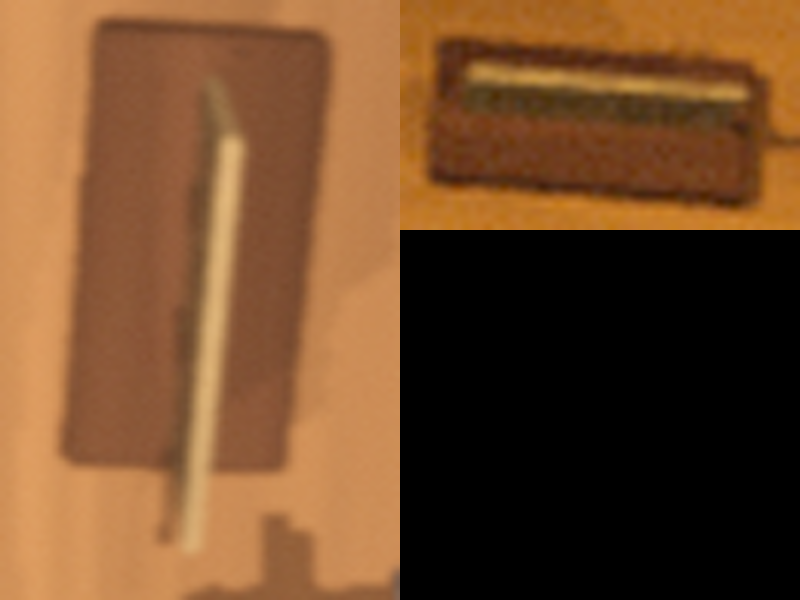

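Run:
```python
from h import *
f=np.load('cw7.npz');c=(f['K'],f['p'],f['M']);ct=cal('top')
for C,a,b in((c,(342.5,190.1),(336.,266.2)),(ct,(328.8,179.65),(365.1,182.1))):
    A=onz(C,*a,.08);B=onz(C,*b,.08);d=A-B;print(A,B,(A+B)/2,np.linalg.norm(d),'yaw of normal',np.degrees(np.arctan2(-d[0],d[1])))
print('clip',onz(c,229,338,.05))
```

```text
[ 0.62979385 -0.00723734  0.08      ] [ 0.62481255 -0.09734323  0.08      ] [ 0.6273032  -0.05229029  0.08      ] 0.09024348103113121 yaw of normal -3.1642482246444392
[ 0.62819316 -0.00812418  0.08      ] [ 0.62391935 -0.09859172  0.08      ] [ 0.62605626 -0.05335795  0.08      ] 0.09056843761559727 yaw of normal -2.704724933977456
clip [ 0.48405909 -0.22184252  0.05      ]
```

```bash
python3 -m pendant '[[-0.1,0.12,0,0,0,0,0],[-0.12,0.16,0,0,0,0,0],[-0.12,0.16,0,0,0,0,0],[-0.1,0.16,0,0,0,0,0],[-0.06,0.1,0,0,-0.002,0,0],[0,0.03,0,0,0,0,0],[0,0,0,0,0,0,0]]'
python3 - <<'E'
from h import *
st();c=cal('wrist');im=bot.camera('wrist')[:,:,::-1].copy();cv2.imwrite('pics/w8.png',im)
np.savez('cw8.npz',K=c[0],p=c[1],M=c[2])
E
```

```text
time: 12.75
ee_pos: [0.481, -0.1744, 0.2214]
tcp_rot: [-179.8, 1.1, 1.2]
wrist_force: [-0.4, 0.7, -0.4]
opening: 0.0855
t 12.75 p [ 0.481  -0.1744  0.2214] rot [-179.79    1.08    1.25] F [-0.4  0.7 -0.4] op 0.0855 q [-20.   2.  10.  99.  -0.  69.]
```

View pics/w8.png

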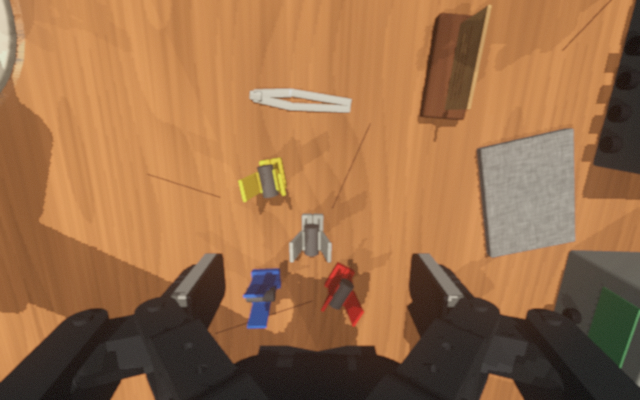

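The steel clip is at (311,238), with its handles at (295,246) and (327,246). Yellow is at (264,180), blue at (262,297) and red at (343,293).

Run:
```python
from h import *
im=cv2.imread('pics/w8.png')
cv2.imwrite('pics/c12.png',cv2.resize(im[200:340,235:375],(784,594),interpolation=cv2.INTER_CUBIC)); 
cv2.imwrite('pics/c13.png',cv2.resize(im[205:275,270:350],(800,600),interpolation=cv2.INTER_CUBIC))
```

```text
(no output)
```

View pics/c13.png

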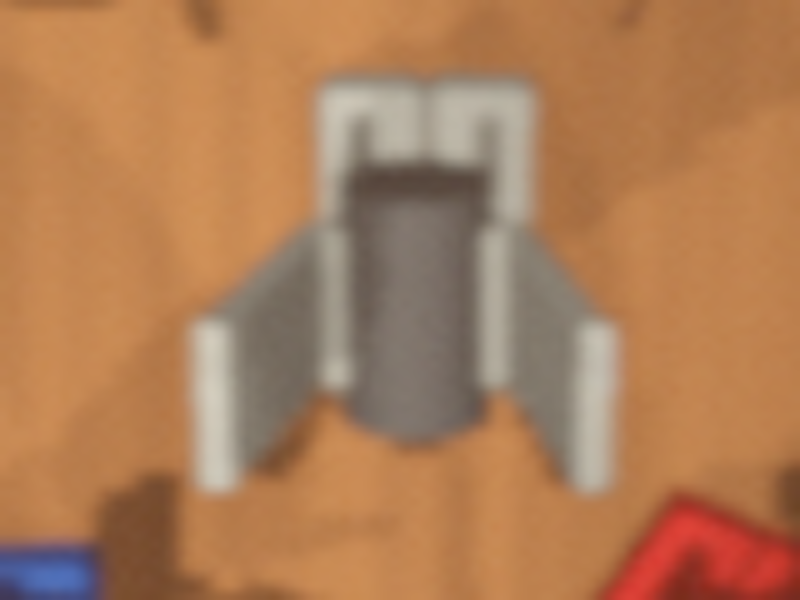

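Run:
```python
from h import *
f=np.load('cw8.npz');c=(f['K'],f['p'],f['M'])
g=lambda x,y,z:onz(c,270+x/10,205+y/8.571,z)
L=g(215,405,.084);Rr=g(595,405,.084);d=Rr-L;print(L,Rr,(L+Rr)/2,np.linalg.norm(d),np.degrees(np.arctan2(d[1],d[0])))
print('handle y ends',g(212,320,.084),g(218,490,.084),g(598,320,.084),g(592,490,.084))
print('feet y+',g(318,78,.0),g(537,78,.0))
im=cv2.imread('pics/w8.png');hsv=cv2.cvtColor(im,cv2.COLOR_BGR2HSV)
for n,(u,v) in dict(yel=(264,180),blueR=(280,275),blueTop=(262,270),redL=(325,305),redTop=(340,265),bl2=(279,293)).items(): print(n,onz(c,u,v,.084)[:2],onz(c,u,v,.01)[:2])
```

```text
[ 0.4510983 -0.2537349  0.084    ] [ 0.49321042 -0.25246779  0.084     ] [ 0.47215436 -0.25310134  0.084     ] 0.04213117770170637 1.7234518390342402
handle y ends [ 0.45077392 -0.24187156  0.084     ] [ 0.45142888 -0.2658251   0.084     ] [ 0.49314977 -0.2406249   0.084     ] [ 0.49327222 -0.26453751  0.084     ]
feet y+ [ 0.45697917 -0.23636678  0.        ] [ 0.486602   -0.23554978  0.        ]
yel [ 0.42251883 -0.17278809] [ 0.4086971  -0.18849308]
blueR [ 0.438016 -0.282253] [ 0.42781703 -0.3235475 ]
blueTop [ 0.41768864 -0.27660101] [ 0.40273776 -0.31657424]
redL [ 0.49017114 -0.31954886] [ 0.49216443 -0.36956197]
redTop [ 0.50546514 -0.26764783] [ 0.51103369 -0.30552809]
bl2 [ 0.43661264 -0.30545684] [ 0.42608562 -0.35217567]
```

View pics/c12.png

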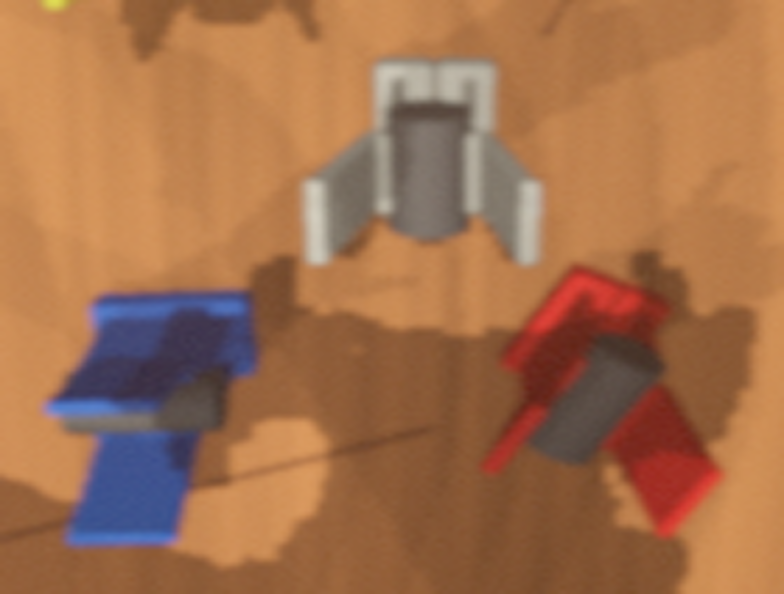

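```bash
python3 -m pendant '[[-0.01,0.1,0.06,0,0.003,0,0],[-0.01,0.12,0.12,0,0.003,0,0],[-0.01,0.08,0.12,0,0,0,0],[0,0.01,0.1,0,0,0,0],[0,0,0,0,0,0,0]]'
python3 -c "
from h import *
st();plan([.473,-.253,.04],1.5,3)"
```

```text
time: 13.3
ee_pos: [0.4813, -0.2458, 0.1174]
tcp_rot: [-179.7, -0.2, 1.9]
wrist_force: [-0.7, -0.1, -0.7]
opening: 0.0854
t 13.3 p [ 0.4813 -0.2458  0.1174] rot [-1.7969e+02 -1.5000e-01  1.9500e+00] F [-0.7 -0.1 -0.7] op 0.0854 q [-27.   3.  -1.  87.   0.  61.]
[-0.012, 0.01, 0.103, -0.001, -0.0, 0.001]
[-0.012, 0.01, 0.103, -0.001, -0.0, 0.001]
[-0.011, 0.01, 0.103, -0.001, -0.0, 0.001]
deg/row 0.18875709117175968 m/row 0.026050210217889187
```

```bash
python3 -m pendant '[[-0.024,0.02,0.06,-0.001,0,0.001,0],[-0.01,0.01,0.1,-0.001,0,0.001,0],[0,0,0,0,0,0,0]]'
python3 - <<'E'
from h import *
st();plan([.473,-.253,.01],1.5,2)
c=cal('wrist');im=bot.camera('wrist')[:,:,::-1].copy();cv2.imwrite('pics/w9.png',im)
np.savez('cw9.npz',K=c[0],p=c[1],M=c[2])
E
```

```text
time: 13.6
ee_pos: [0.4764, -0.2497, 0.0789]
tcp_rot: [180.0, -0.2, 1.9]
wrist_force: [-0.5, 0.6, -0.3]
opening: 0.0853
t 13.6 p [ 0.4764 -0.2497  0.0789] rot [179.95  -0.24   1.9 ] F [-0.5  0.6 -0.3] op 0.0853 q [-28.   2.  -5.  82.   0.  60.]
[-0.008, 0.006, 0.138, 0.0, -0.001, 0.001]
[-0.007, 0.006, 0.138, 0.0, -0.001, 0.001]
deg/row 0.23371529969987878 m/row 0.03452356806703894
```

View pics/w9.png

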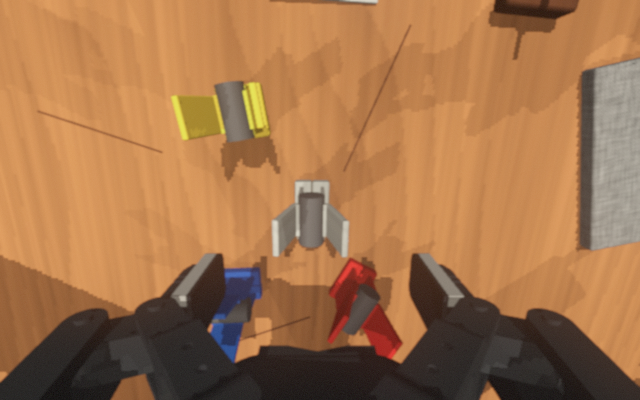

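Run:
```python
from h import *
f=np.load('cw9.npz');c=(f['K'],f['p'],f['M'])
a=onz(c,276.8,237,.084);b=onz(c,345.5,237,.084);print(a,b,(a+b)/2,b[0]-a[0])
```

```text
[ 0.45138537 -0.25265239  0.084     ] [ 0.49260147 -0.25137437  0.084     ] [ 0.47199342 -0.25201338  0.084     ] 0.04121609629138284
```

```bash
python3 -m pendant '[[-0.012,0.008,0.06,0,-0.001,0.001,0],[-0.003,0.004,0.1,0,0,0.001,0],[0,0,0,0,0,0,0]]'
python3 -c "
from h import *
st();plan([.473,-.253,.01],1.5,1)"
```

```text
time: 13.95
ee_pos: [0.4772, -0.2527, 0.0441]
tcp_rot: [179.7, -0.5, 1.7]
wrist_force: [-0.7, -0.4, -0.8]
opening: 0.0854
t 13.95 p [ 0.4772 -0.2527  0.0441] rot [179.73  -0.5    1.71] F [-0.7 -0.4 -0.8] op 0.0854 q [-28.   3.  -9.  78.   0.  60.]
[-0.018, 0.0, 0.136, 0.001, -0.003, 0.001]
```

```bash
python3 -m pendant '[[-0.02,0,0.07,0.001,-0.003,0.001,0],[-0.008,0,0.06,0,0,0,0],[0,0,0,0,0,0,0]]'
python3 -c "
from h import *
st();plan([.473,-.253,.010],1.5,1)"
```

```text
time: 14.25
ee_pos: [0.4714, -0.2531, 0.0121]
tcp_rot: [179.9, -0.1, 1.6]
wrist_force: [0.1, 0.5, -0.4]
opening: 0.0856
t 14.25 p [ 0.4714 -0.2531  0.0121] rot [ 1.7985e+02 -7.0000e-02  1.5600e+00] F [ 0.1  0.5 -0.4] op 0.0856 q [-28.   3. -12.  75.  -0.  60.]
[0.006, -0.0, 0.008, 0.001, -0.0, 0.0]
```

```bash
python3 -m pendant '[[0.005,0,0.006,0,0,0,0.4],[0,0,0,0,0,0,0.5],[0,0,0,0,0,0,0.5],[0,0,0,0,0,0,0.5]]' 25
python3 -m pendant '[[0,0,0,0,0,0,0.6],[0,0,0,0,0,0,0.7],[0,0,0,0,0,0,0.7]]'
python3 - <<'E'
from h import *
st();c=cal('wrist');im=bot.camera('wrist')[:,:,::-1].copy();cv2.imwrite('pics/w10.png',im)
E
```

```text
time: 14.65
ee_pos: [0.4737, -0.2536, 0.0123]
tcp_rot: [179.8, -0.2, 1.5]
wrist_force: [-0.4, 0.0, -1.1]
opening: 0.0429
time: 14.95
ee_pos: [0.4739, -0.2546, 0.0153]
tcp_rot: [179.6, -0.3, 1.5]
wrist_force: [0.3, -0.3, -0.8]
opening: 0.0262
t 14.95 p [ 0.4739 -0.2546  0.0153] rot [179.64  -0.27   1.52] F [ 0.3 -0.3 -0.8] op 0.0262 q [-28.   3. -12.  75.  -0.  60.]
```

View pics/w10.png

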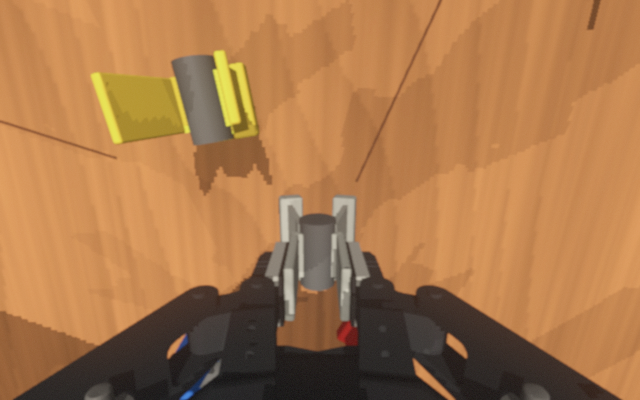

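The clip gapes fully between the pads, with its jaws apart at (290,205) and (344,205). I'll firm up the grip and lift.

```bash
python3 -m pendant '[[0,0,0,0,0,0,1],[0,0,0,0,0,0,1],[0,0,0,0,0,0,1],[0,0,-0.03,0,0,0,1],[0,0,-0.08,0,0,0,1],[0,0,-0.14,0,0,0,1],[0,0,-0.14,0,0,0,1],[0,0,-0.14,0,0,0,1],[0,0,-0.1,0,0,0,1],[0,0,0,0,0,0,1]]' 30
python3 - <<'E'
from h import *
st();c=cal('wrist');im=bot.camera('wrist')[:,:,::-1].copy();cv2.imwrite('pics/w11.png',im)
np.savez('cw11.npz',K=c[0],p=c[1],M=c[2])
s=bot.camera('scene')[:,:,::-1].copy();cv2.imwrite('pics/s4.png',s)
u,v=proj(cal('scene'),bot.get_obs()['ee_pos']).astype(int);print(u,v)
cv2.imwrite('pics/c14.png',cv2.resize(s[v-60:v+60,u-80:u+80],(800,600),interpolation=cv2.INTER_CUBIC))
E
```

```text
time: 16.0
ee_pos: [0.4717, -0.2524, 0.1789]
tcp_rot: [179.8, -0.1, 1.5]
wrist_force: [-0.2, 0.2, -0.7]
opening: 0.0263
t 16.0 p [ 0.4717 -0.2524  0.1789] rot [ 1.7978e+02 -8.0000e-02  1.5400e+00] F [-0.2  0.2 -0.7] op 0.0263 q [-28.   2.   6.  93.  -0.  60.]
237 235
```

View pics/w11.png

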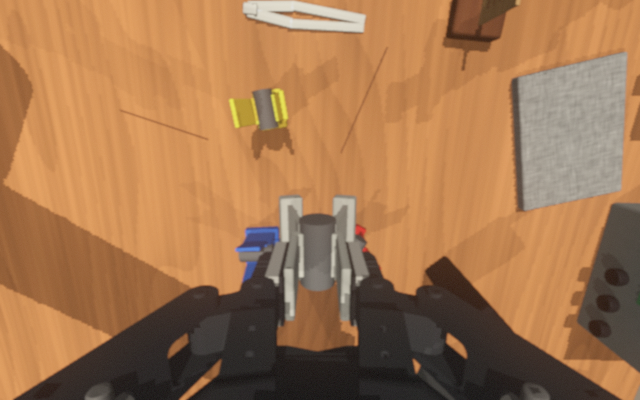

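View pics/c14.png

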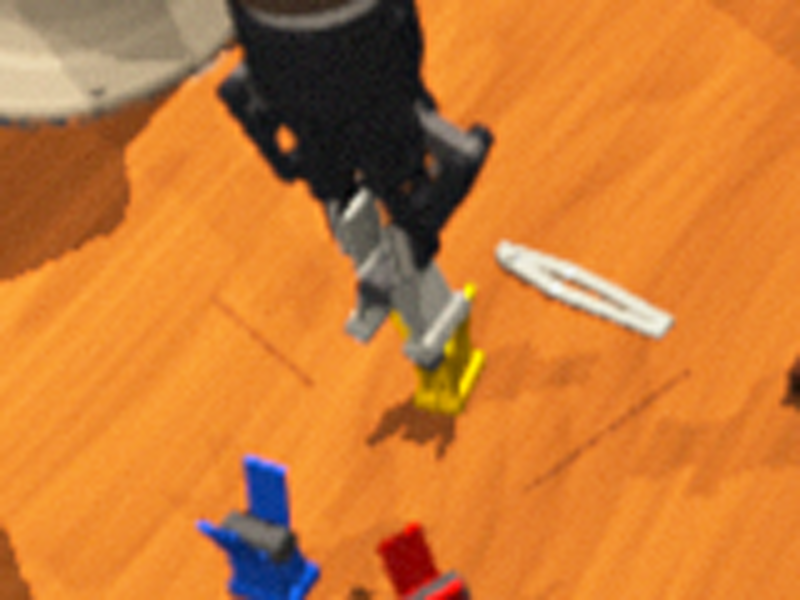

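```bash
python3 - <<'E'
from h import *
cs=cal('scene')
for u,v in((242.,247.4),(228,242.6)):
    p,d=ray(cs,u,v)
    for y in(-.270,-.273,-.276): print((u,v),p+d*(y-p[1])/d[1])
f=np.load('cw11.npz');c=(f['K'],f['p'],f['M'])
for z in(.15,.157,.164,.171,.178): 
  print(z,[onz(c,u,197.5,z)[:2].round(4) for u in(281,301,334,355)])
E
python3 - <<'E'
import cv2,numpy as np
im=cv2.imread('pics/w11.png');cv2.imwrite('pics/c15.png',cv2.resize(im[185:325,250:390],(700,600),interpolation=cv2.INTER_CUBIC))
E
```

```text
(242.0, 247.4) [ 0.49364877 -0.27        0.16006991]
(242.0, 247.4) [ 0.49661252 -0.273       0.16519567]
(242.0, 247.4) [ 0.49957628 -0.276       0.17032142]
(228, 242.6) [ 0.45217023 -0.27        0.15703347]
(228, 242.6) [ 0.45540976 -0.273       0.16217941]
(228, 242.6) [ 0.45864928 -0.276       0.16732535]
0.15 [array([ 0.4456, -0.24  ]), array([ 0.4594, -0.2396]), array([ 0.4822, -0.239 ]), array([ 0.4967, -0.2387])]
0.157 [array([ 0.4463, -0.2381]), array([ 0.4597, -0.2377]), array([ 0.4817, -0.2371]), array([ 0.4958, -0.2368])]
0.164 [array([ 0.4471, -0.2361]), array([ 0.46  , -0.2358]), array([ 0.4813, -0.2352]), array([ 0.4948, -0.2349])]
0.171 [array([ 0.4479, -0.2342]), array([ 0.4603, -0.2339]), array([ 0.4808, -0.2333]), array([ 0.4939, -0.233 ])]
0.178 [array([ 0.4486, -0.2322]), array([ 0.4606, -0.2319]), array([ 0.4803, -0.2314]), array([ 0.4929, -0.2311])]
```

View pics/c15.png

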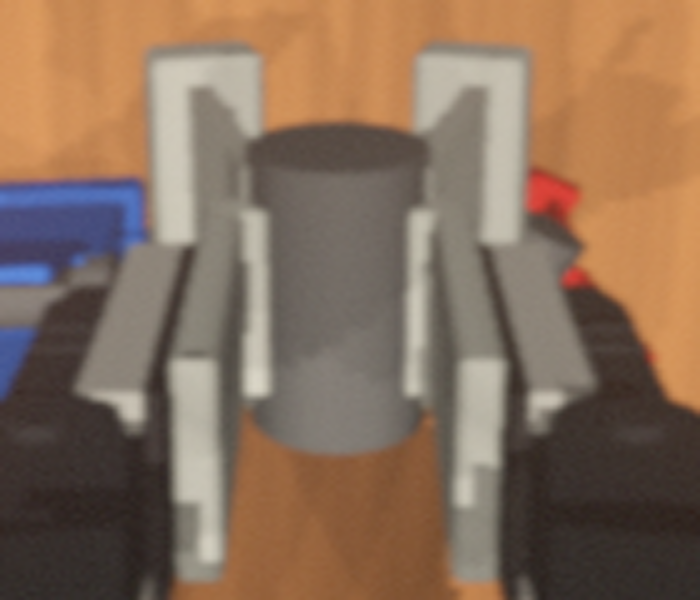

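The clip is held wide open at a gap of about 21 mm, and the jaw tips are about 16.5 mm below the reported TCP. Now I'll carry it high to above the card.

```bash
python3 -m pendant '[[0.06,-0.08,0,0,0,0.003,1],[0.1,-0.12,0,0,0,0.004,1],[0.1,-0.14,0,0,0,0.005,1],[0.1,-0.14,0,0,0,0.005,1],[0.1,-0.12,0,0,0,0.004,1],[0.06,-0.1,0,0,0,0.003,1],[0.03,-0.05,0,0,0,0,1],[0,0,0,0,0,0,1]]'
python3 -c "
from h import *
st();plan([.6277,-.049,.15],-3,2)"
```

```text
time: 16.9
ee_pos: [0.6099, -0.0584, 0.1595]
tcp_rot: [-180.0, 1.2, -3.1]
wrist_force: [0.3, -0.7, -1.2]
opening: 0.0261
t 16.9 p [ 0.6099 -0.0584  0.1595] rot [-179.97    1.22   -3.13] F [ 0.3 -0.7 -1.2] op 0.0261 q [-5. 15. 17. 94. -0. 88.]
[0.035, -0.021, 0.018, -0.0, 0.003, -0.0]
[0.035, -0.021, 0.019, -0.0, 0.003, -0.0]
deg/row 0.6120257393757456 m/row 0.011119193859870598
```

```bash
python3 -m pendant '[[0.035,-0.02,0,0,0.004,0,1],[0.03,-0.018,0,0,0.003,0,1],[0,0,0,0,0,0,1]]'
python3 - <<'E'
from h import *
st();plan([.6277,-.049,.125],-3,1)
c=cal('wrist');im=bot.camera('wrist')[:,:,::-1].copy();cv2.imwrite('pics/w12.png',im)
np.savez('cw12.npz',K=c[0],p=c[1],M=c[2])
s=bot.camera('scene')[:,:,::-1].copy();cv2.imwrite('pics/c16.png',np.hstack([cv2.resize(im[150:340,240:400],(505,600),interpolation=cv2.INTER_CUBIC),cv2.resize(s[180:270,305:350],(290,600),interpolation=cv2.INTER_CUBIC)]))
E
```

```text
time: 17.2
ee_pos: [0.6264, -0.0512, 0.1576]
tcp_rot: [180.0, 0.0, -3.2]
wrist_force: [-0.7, 0.1, -1.7]
opening: 0.026
t 17.2 p [ 0.6264 -0.0512  0.1576] rot [ 1.80e+02  1.00e-02 -3.21e+00] F [-0.7  0.1 -1.7] op 0.026 q [-5. 15. 18. 93. -0. 89.]
[0.005, -0.009, 0.13, 0.0, 0.0, -0.001]
```

View pics/c16.png

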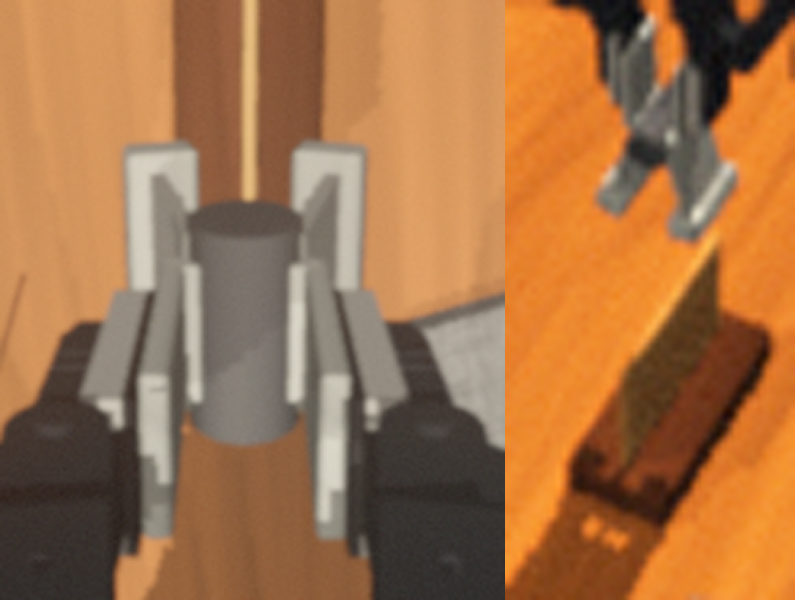

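The card's edge shows centred between the open jaws, needing about 1.3 mm more in +x. I'll descend in steps.

```bash
python3 -m pendant '[[0.005,-0.008,0.04,0,0,0,1],[0,0,0.06,0,0,0,1],[0,0,0.06,0,0,0,1],[0,0,0,0,0,0,1],[0,0,0,0,0,0,1]]'
python3 -c "
from h import *
st();plan([.6277,-.049,.105],-3,1)"
```

```text
time: 17.8
ee_pos: [0.6267, -0.0514, 0.1162]
tcp_rot: [180.0, -0.0, -3.4]
wrist_force: [0.5, -0.2, -0.8]
opening: 0.0261
t 17.8 p [ 0.6267 -0.0514  0.1162] rot [ 1.7998e+02 -4.0000e-02 -3.3800e+00] F [ 0.5 -0.2 -0.8] op 0.0261 q [-5. 15. 13. 88. -0. 89.]
[0.003, -0.01, 0.045, 0.0, -0.0, -0.002]
```

```bash
python3 -m pendant '[[0.004,-0.01,0,0,0,-0.002,1],[0,0,0,0,0,0,1]]'
python3 - <<'E'
from h import *
st();plan([.6277,-.049,.095],-3,1)
c=cal('wrist');im=bot.camera('wrist')[:,:,::-1].copy()
cv2.imwrite('pics/c17.png',cv2.resize(im[150:340,240:400],(505,600),interpolation=cv2.INTER_CUBIC))
E
```

```text
time: 18.0
ee_pos: [0.6281, -0.049, 0.1172]
tcp_rot: [180.0, -0.1, -3.0]
wrist_force: [0.1, 0.6, -0.5]
opening: 0.0264
t 18.0 p [ 0.6281 -0.049   0.1172] rot [ 1.7998e+02 -9.0000e-02 -3.0200e+00] F [ 0.1  0.6 -0.5] op 0.0264 q [-4. 15. 13. 88. -0. 89.]
[-0.002, 0.0, 0.089, 0.0, -0.001, -0.0]
```

View pics/c17.png

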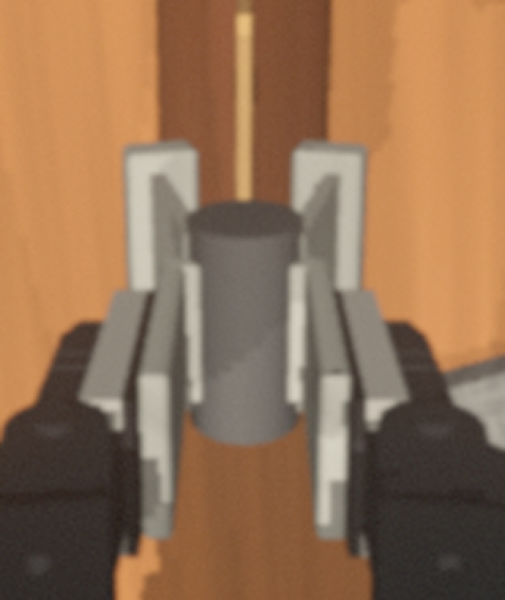

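The edge is centred, at crop column 244 against the gap's middle at 245. I'll lower it slowly.

```bash
python3 -m pendant '[[-0.001,0,0.025,0,0,0,1],[0,0,0.025,0,0,0,1],[0,0,0.02,0,0,0,1],[0,0,0,0,0,0,1]]'
python3 -c "
from h import *
st();plan([.6279,-.049,.083],-3,1)"
```

```text
time: 18.45
ee_pos: [0.6283, -0.049, 0.0989]
tcp_rot: [180.0, -0.2, -3.0]
wrist_force: [-0.2, 0.5, -0.8]
opening: 0.0263
t 18.45 p [ 0.6283 -0.049   0.0989] rot [ 1.7997e+02 -1.6000e-01 -3.0200e+00] F [-0.2  0.5 -0.8] op 0.0263 q [-4. 15. 11. 86. -0. 89.]
[-0.002, -0.0, 0.063, 0.0, -0.001, -0.0]
```

```bash
python3 -m pendant '[[-0.001,0,0.02,0,-0.001,0,1],[0,0,0.02,0,0,0,1],[0,0,0.02,0,0,0,1],[0,0,0,0,0,0,1],[0,0,0,0,0,0,1]]'
python3 - <<'E'
from h import *
st();plan([.6279,-.049,.083],-3,1)
c=cal('wrist');im=bot.camera('wrist')[:,:,::-1].copy();s=bot.camera('scene')[:,:,::-1].copy();cv2.imwrite('pics/s5.png',s)
cv2.imwrite('pics/c18.png',np.hstack([cv2.resize(im[150:340,240:400],(505,600),interpolation=cv2.INTER_CUBIC),cv2.resize(s[200:270,308:342],(291,600),interpolation=cv2.INTER_CUBIC)]))
E
```

```text
time: 18.95
ee_pos: [0.6278, -0.049, 0.082]
tcp_rot: [180.0, 0.1, -3.0]
wrist_force: [-0.1, 0.0, -1.0]
opening: 0.0265
t 18.95 p [ 0.6278 -0.049   0.082 ] rot [ 1.7997e+02  8.0000e-02 -3.0200e+00] F [-0.1  0.  -1. ] op 0.0265 q [-4. 15.  9. 84. -0. 89.]
[0.001, -0.0, -0.004, 0.0, 0.0, -0.0]
```

View pics/c18.png

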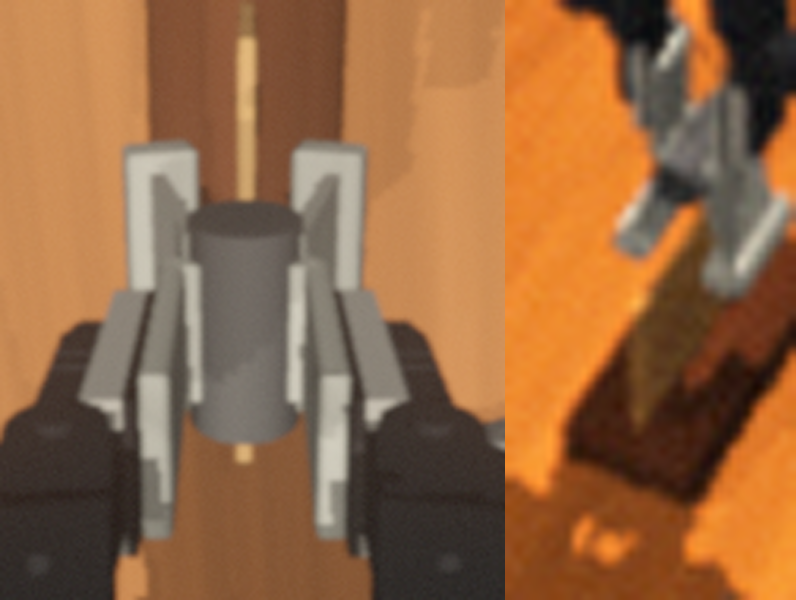

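```bash
python3 -m pendant '[[0,0,0.01,0,0,0,1],[0,0,0,0,0,0,1],[0,0,0,0,0,0,1],[0,0,0,0,0,0,1]]'
python3 - <<'E'
from h import *
st()
c=cal('wrist');im=bot.camera('wrist')[:,:,::-1].copy();s=bot.camera('scene')[:,:,::-1].copy();t=bot.camera('top')[:,:,::-1].copy()
cv2.imwrite('pics/c19.png',np.hstack([cv2.resize(im[150:340,240:400],(300,400),interpolation=cv2.INTER_CUBIC),cv2.resize(s[140:280,290:410],(343,400),interpolation=cv2.INTER_CUBIC)]))
ct=cal('scene')
for p in([.6248,-.0975,.08],[.6267,-.0528,.08],[.629,-.0078,.08]): print(proj(ct,p))
# depth from jaw gap in wrist, +y end, card frame: jaw corner lower row
for x in(-.0107,.0107):
  for z in (.058,.062,.066,.070): print(x,z,proj(ct,[.6267+x,-.0733,z]).round(1))
cv2.imwrite('pics/c20.png',cv2.resize(s[205:255,305:345],(640,600),interpolation=cv2.INTER_CUBIC))
E
```

```text
time: 19.45
ee_pos: [0.6281, -0.0491, 0.0801]
tcp_rot: [180.0, 0.0, -3.0]
wrist_force: [-0.3, 0.2, -0.7]
opening: 0.0262
t 19.45 p [ 0.6281 -0.0491  0.0801] rot [ 1.7997e+02  1.0000e-02 -3.0200e+00] F [-0.3  0.2 -0.7] op 0.0262 q [-4. 15.  9. 84. -0. 89.]
[322.15700413 235.38199573]
[329.60117998 224.29751282]
[336.85885458 213.71570276]
-0.0107 0.058 [323.2 233.3]
-0.0107 0.062 [323.1 232.4]
-0.0107 0.066 [323.1 231.4]
-0.0107 0.07 [323.1 230.5]
0.0107 0.058 [330.1 235.7]
0.0107 0.062 [330.1 234.8]
0.0107 0.066 [330.1 233.9]
0.0107 0.07 [330.1 233. ]
```

View pics/c19.png

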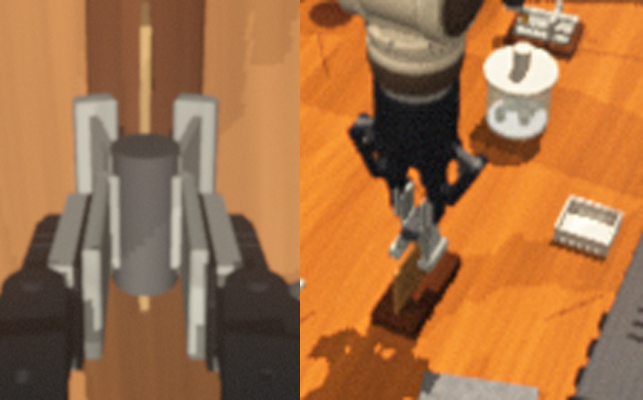

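View pics/c20.png

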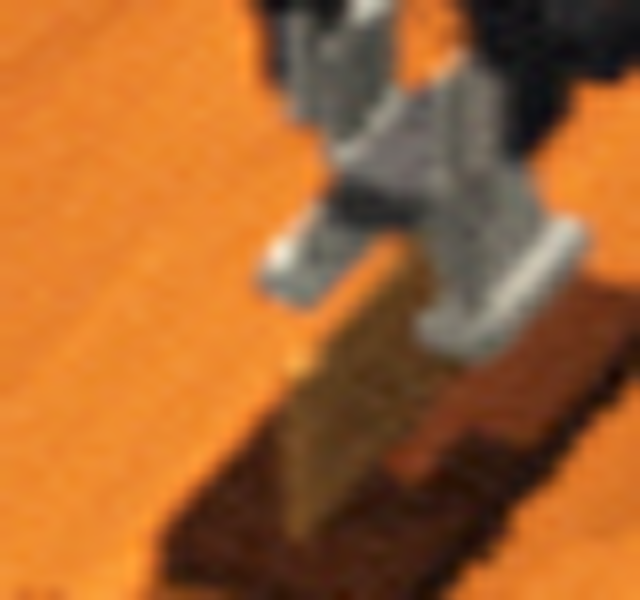

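Both jaws are astride, with the tips at about z=0.064–0.072. I'll go 4 mm deeper so they are clearly below the edge.

```bash
python3 -m pendant '[[-0.001,0,0.008,0,0,0,1],[0,0,0.008,0,0,0,1],[0,0,0,0,0,0,1],[0,0,0,0,0,0,1],[0,0,0,0,0,0,1]]'
python3 - <<'E'
from h import *
st()
c=cal('wrist');im=bot.camera('wrist')[:,:,::-1].copy();s=bot.camera('scene')[:,:,::-1].copy()
cv2.imwrite('pics/c21.png',np.hstack([cv2.resize(im[150:340,240:400],(320,380),interpolation=cv2.INTER_CUBIC),cv2.resize(s[205:255,305:345],(405,380),interpolation=cv2.INTER_CUBIC)]))
a=cv2.imread('pics/s2.png')
cv2.imwrite('pics/s6.png',s)
E
```

```text
time: 20.1
ee_pos: [0.6278, -0.049, 0.0756]
tcp_rot: [180.0, 0.0, -3.0]
wrist_force: [-0.9, 0.4, -0.9]
opening: 0.0256
t 20.1 p [ 0.6278 -0.049   0.0756] rot [ 1.7997e+02  2.0000e-02 -3.0200e+00] F [-0.9  0.4 -0.9] op 0.0256 q [-4. 15.  9. 84. -0. 89.]
```

View pics/c21.png

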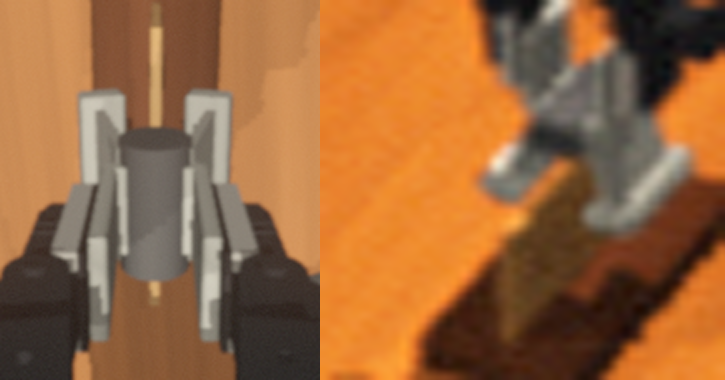

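View pics/s6.png

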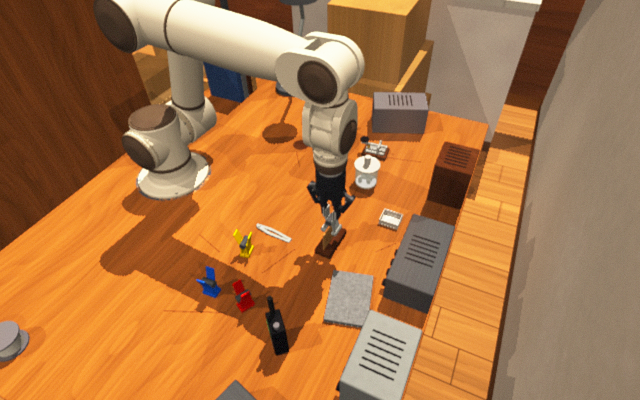

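The wrist view shows the card line centred between the open jaws, the contact force is about zero, and the lid is on the jar. I'm handing it in.

```bash
python3 -c "
from h import *
print(bot.job_done());st()"
```

```text
the job is handed in; nothing more can be done
None
the job is handed in; nothing more can be done
```

The lid is on the jar, and the steel clip is held wide open astride the card. I handed the job in at about 20 s of the 64 s allowed.

**Lid:** I gripped it by the knob and lowered it in small steps. It touched down at the height I had predicted for a full seat, with about 10 N of press, and I then let go. In the pictures afterwards it sits level and centred on the jar.

**Clip:** I squeezed it to its stop and lowered it over the middle of the card. The last wrist picture shows the card centred between the jaws and the wrist force reads about zero, so nothing is touching the card. The blue, red and yellow clips and everything else were left alone.

**What failed or disagreed:**
- **First grasp:** it closed on air, because the fingertips sit about 37 mm higher than the reported position. I found this by pressing lightly on the knob with the fingers shut, about 33 N at its peak. The lid did not move, and I corrected for it from then on.
- **Jaw depth:** the estimates put the tips about 12 to 21 mm below the card's edge. They disagree by several millimetres, so I went deeper to be safe.

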